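Stack a firing tray and its cover on a splined rack, tabs opposed

ROBOT

A 6-joint arm with a two-finger parallel gripper is mounted at the origin on the work surface. World frame = base frame: x ahead of the robot, y to its left, z up, the work surface at z = 0. Lengths are in mm, angles in rad, forces in N, time in s.
With the tool pointing down it reaches from about 275 to 1000 mm from the base axis. Payload 8.4 kg.
Tool frame: the origin (TCP) lies at the very end of the fingers, on their centre line; the grasp point (between the pads) lies 19 mm behind it; z points along the fingers, x is the direction in which the jaws open and shut, and the axes are right-handed (so a half turn about z gives the same grasp; the last joint's range is limited). The gripper opens to 85 mm and grips with 20 to 120 N. Pads are 22 mm wide; open, the fingers measure 114 mm over their backs; the gripper's body (76 mm by 85 mm) begins 54 mm behind the grasp point. The pads swing forward as they close: fully open they stand 13 mm farther back than shut.
Start: joints at [-0.002, 0.353, 1.633, -0, 1.155, -0.002], TCP at [625.002, -0, 204.281] pointing down, gripper open.
Joint ranges: [-2.63, 2.63], [-0.92, 2.1], [0.06, 2.66], [-1.3, 4.44], [0, 2.69], [-3.02, 3.02]. Speed limits (rad/s): [2.22, 2.22, 2.79, 3.14, 3.14, 3.14].

INTERFACE

Orientations are given as [roll, pitch, yaw] about the fixed x, y, z axes, in that order (R = Rz(yaw) Ry(pitch) Rx(roll)).
In Python, from rig import r gives the robot as it stands.
- The arm moves only by the tool arm_command, never from a script. Its argument "targets" is a list of rows, each a list of 6 numbers: the shift along the tool's x, y, z in m, then the turn, a rotation vector about the tool's x, y, z in rad. A call has 1 to 20 rows; each row shifts and turns the commanded pose from where the row before left it, along the tool's axes as they then stand; what a row does not reach is not made up. A row lasts 1/12 s, in which the tool goes at most 41.7 mm and 7.16 degrees, less where a joint would pass 70% of its speed; a pose out of reach is approached as far as the arm can. A call is refused whole if a number of a shift passes 0.0417 or a number of a turn 0.125, either way. A call with a gripper value outside its range is refused whole. "fingers" is the finger opening in m, from 0 to 0.0854, set as the call begins (left out, the last holds). The fingers move at their own pace and stop on an object; "squeeze" is the grip in N (left out, the last holds). Time passes only in rows, so rows that do not move let the fingers close. It gives the time, the measured TCP pose, the force and the opening at its end, in the units of the state.
- r.sense(): the state, without advancing time (a new reading comes with each control period).
- r.grab_frame(name): name is "scene" or "side" or "wrist"; returns a dict with "image" (400x640x3 uint8, blue, green, red), "fx", "fy", "cx", "cy" (pixels), "k1" (the pictures are not rectified: a ray, as slopes to the right and down, at radius r is drawn at 1 + k1 r^2 times it, then the intrinsics apply), "xyz" and "orientation" of the camera in the world. Camera axes: x right, y down, z forward; pixel columns grow to the right and rows downward; lengths in mm; the calibration is good to about 2 mm. A picture is of the moment at which its call begins. There is no depth.
- r.sign_off(): hands the job in, once; it reports no verdict.
The state is a dict: "clock": time; "qpos": joint angles; "qvel": joint speeds; "joint_efforts": joint torques, N m; "eef_pos": TCP position; "tcp_rot": TCP orientation; "contact_force": force on the tool from outside, world axes, zero at the start; "wrist_torque": the same for the moment, N m; "opening": opening from 0.0 (shut) to 1.0 (fully open).
Only numpy, scipy, OpenCV 4.12 (cv2) and the standard library are available. Lean on these libraries where they do the work, as an engineer would, in place of code of your own. Each camera call takes 0.05 s, during which the arm holds its last target.

TASK

Load the firing rack: slide the dark toothed tray down over the splined post until it lies flat on the rack's disc, with its tab in the spline position nearest to the green mark, then slide the clay-coloured cover down the post until it lies flat on the tray's collar, with its tab on the opposite side, exactly away from the tray's tab. The post's angle is not known, so rest each plate lightly on the splines and turn it until it drops in; work gently, neither forcing nor dropping the plates, leave the bottle, jar and brush alone, and let go at the end.

Things in the scene. Friction and masses are not known exactly. Their poses are not given: they have to be found in the camera images.
- rack: Fixed firing rack: black base; on it, cushioned by a rubber bellows, an aluminium disc, 146 mm across, top 22 mm above the bench, with a green mark, and the splined post. Disc and post sink only under over 6 N of pressing (3 N per mm, 8 mm at most) and come back up. Seated, the tray's underside is 22 mm and the cover's 57 mm above the bench. Contact over 40 N is too much. Origin: centre of underside
- rack_mark (a point): Green mark on the disc's rim, 64 mm from the post's axis along the rack's +x, 22 mm above the bench. The tray's tab belongs in the spline position nearest to it (at most 23 deg off), the cover's tab 180 deg from the tray's tab
- post_nose (a point): Tip of the steel post, on the rack's axis, 90 mm above the bench; its axes are the rack's and do not show how the post is turned. Nose: cone, radius 7 mm at the tip, widening to 14.3 mm at 78 mm above the bench; below that a cylinder of 14.3 mm radius, which centres the plates' teeth
- key_ends (a point): On the rack's axis, level with the keys' flat upper ends, 72 mm above the bench. Six brass keys, 60 deg apart, 6 mm wide, 20 mm to their outer edge, run down to the disc. The post is turned by an unreported angle, -23 to 23 deg: seated tabs stand at that angle (+ n x 60) from rack +x. Its clamp slips above 0.6 Nm. Unaligned plates rest here; play 1.5 mm, 2 deg
- tray: Dark grey steel firing tray (first): disc 90 mm across, 5 mm thick, one flat tab (18 mm wide, to 65 mm from the centre) along its +x, collar on top. In its hole six teeth point inwards, every 60 deg starting at the tab's direction, 9.8 mm wide, tips at 15.9 mm radius; bore between them 21.8 mm radius. 0.13-0.21 kg. Starts on the bench, collar up, tab away from the robot +-30 deg. Origin: centre of underside
- tray_tab (a point): point on the tray's tab, 58 mm from the tray's centre along its +x, 2.5 mm above its underside
- tray_collar (a point): Tray collar's top, on the axis, 35 mm above the underside. The collar is an open six-sided tube, 52 mm across flats, 60 across corners, wall 4 mm, clear bore 22 mm radius, 5 to 35 mm above the plate's underside. Grip it from above with the fingers outside across two opposite flats; flats face 30, 90, 150, 210, 270, 330 deg from the tab
- cover: Terracotta fireclay cover (second): disc 90 mm across, 5 mm thick, one flat tab (18 mm wide, to 65 mm from the centre) along its +x, collar on top. In its hole six teeth point inwards, every 60 deg starting at the tab's direction, 9.8 mm wide, tips at 15.9 mm radius; bore between them 21.8 mm radius. 0.13-0.21 kg. Starts on the bench, collar up, tab away from the robot +-30 deg. Origin: centre of underside
- cover_tab (a point): point on the cover's tab, 58 mm from the cover's centre along its +x, 2.5 mm above its underside
- cover_collar (a point): Cover collar's top, on the axis, 35 mm above the underside. The collar is an open six-sided tube, 52 mm across flats, 60 across corners, wall 4 mm, clear bore 22 mm radius, 5 to 35 mm above the plate's underside. Grip it from above with the fingers outside across two opposite flats; flats face 30, 90, 150, 210, 270, 330 deg from the tab
- glaze: amber glaze bottle with black cap, 36 mm across, 65 mm tall, standing beyond the rack; leave it. Origin: centre of underside
- jar: white jar with blue lid, 44 mm across, 45 mm tall, standing beyond the rack; leave it. Origin: centre of underside
- brush: green-handled brush, 150 mm long, lying between robot and rack; leave it. Origin: its middle, on the bench, x along its length

How it is judged (in metres and radians):
On the way, in this order (a step that is already met when the one before it is completed fails the run):
1. the dark tray is on the splines, flat on the rack's disc, its tab at the green mark, the cover not yet on the post (z of tray in the frame of rack between 0.019 and 0.025 m and horizontal distance between tray and rack below 0.004 m and angle between tray's own z axis and vertical below 0.06 rad and x of tray_tab in the frame of rack above 0.05 m and horizontal distance between cover and rack above 0.03 m), for 0.2 s.
2. the cover is on the splines, flat on the tray's collar, its tab opposite (z of tray in the frame of rack between 0.019 and 0.025 m and horizontal distance between each of tray, cover and rack below 0.004 m and angle between each of tray, cover's own z axis and vertical below 0.06 rad and x of tray_tab in the frame of rack above 0.05 m and z of cover in the frame of rack between 0.054 and 0.06 m and x of cover_tab in the frame of rack below -0.05 m), for 0.2 s.
At the end, for the whole second after the job is handed in: Tray flat on the disc (underside 22+-3 mm up), tab within 30 deg of the green mark (tab point over +50 mm along rack x); cover flat on the tray's collar (57+-3 mm), tab opposite (under -50 mm); both centred within 4 mm, level within 0.06 rad, released and still (under 0.02 m/s) (all of step 2 and linear speed of each of tray, cover below 0.02 m/s); the robot touches nothing.
It fails at once if a plate is pressed or knocked against the rack or the other plate with more than 40 N (contact force between any of tray, cover and rack above 40 N or contact force between tray and cover above 40 N).
It fails at once if a plate is dropped on the post: it moves faster than 0.5 m/s while around the post ((horizontal distance between tray and rack below 0.012 m and z of tray in the frame of rack below 0.085 m and linear speed of tray above 0.5 m/s) or (horizontal distance between cover and rack below 0.012 m and z of cover in the frame of rack below 0.09 m and linear speed of cover above 0.5 m/s)).
It fails at once if the amber bottle, the jar or the brush is pushed more than 25 mm from its place (distance of any of glaze, jar, brush from where it was at the start of the episode above 0.025 m).
It also fails if it takes over 72 s, if anything falls off the work surface, if the arm or the gripper's body presses on something with over 40 N, if the wrist force passes 120 N, or if a joint passes its speed limit or range.

## Working session

There is one attempt and no reset: what is moved stays moved. The work goes in short steps, Python scripts to look and compute and a tool call to move; the robot and the scene stay as the last step left them, time stands still between calls to the robot, and variables do not carry over. Pictures are saved under pics/ and viewed, and the job is handed in when it is done.

Besides the shell and the picture viewer there is one more tool, called in YAML: its name, and indented under it one key for each argument. arm_command: Moves the arm, as the interface text tells. Its arguments: {"type":"object","properties":{"targets":{"type":"array"},"fingers":{"type":"number"},"squeeze":{"type":"number"}},"required":["targets"]}

```bash
ls; mkdir -p pics
python3 - <<'E'
from rig import r
import cv2
print(r.sense())
for n in ("scene","side","wrist"):
    f=r.grab_frame(n); cv2.imwrite(f"pics/{n}0.png",f["image"]); print(n,{k:v for k,v in f.items() if k!="image"})
E
```

```text
pics
{'clock': 0.0, 'qpos': array([-2.39001787e-03,  3.53657664e-01,  1.63412651e+00,  1.15307866e-05,
        1.15516051e+00, -2.42435360e-03]), 'qvel': array([ 0.00086908, -0.00041706,  0.00112449, -0.00031482,  0.00073118,
       -0.00116189]), 'joint_efforts': array([-2.03471049e-03, -6.05236173e+01, -3.42063046e+01, -2.62302356e-04,
        9.48130677e-03,  3.61521288e-06]), 'eef_pos': array([6.24504791e+02, 1.13238254e-02, 2.03559005e+02]), 'tcp_rot': array([-3.14157883e+00,  1.35200064e-03,  2.96821387e-05]), 'contact_force': array([-0.01802306,  0.5572167 , -0.22588417]), 'wrist_torque': array([ 0.02525132, -0.01828886, -0.02012163]), 'opening': 1.0011011813769952}
scene {'fx': 472.6686427044973, 'fy': 472.6686427044973, 'cx': 313.73396491563346, 'cy': 195.19513738440094, 'k1': 0.022007423142820285, 'xyz': array([1235.57157764, -303.46347549,  651.90996884]), 'orientation': array([-2.21986989, -0.0167882 ,  1.16465709])}
side {'fx': 388.503650238074, 'fy': 388.503650238074, 'cx': 323.03691682159933, 'cy': 194.29104792433606, 'k1': -0.014262214426977055, 'xyz': array([ -23.47094355, -579.45108741,  546.6789305 ]), 'orientation': array([-2.07372112, -0.01176076, -0.80909662])}
wrist {'fx': 345.6815104379879, 'fy': 345.6815104379879, 'cx': 322.7239506135393, 'cy': 199.95119656389826, 'k1': -0.07047461553867872, 'xyz': array([623.97411526,  67.8701501 , 373.06060318]), 'orientation': array([ 2.87083508e+00, -2.30569888e-04, -6.60488708e-04])}
```

View pics/scene0.png

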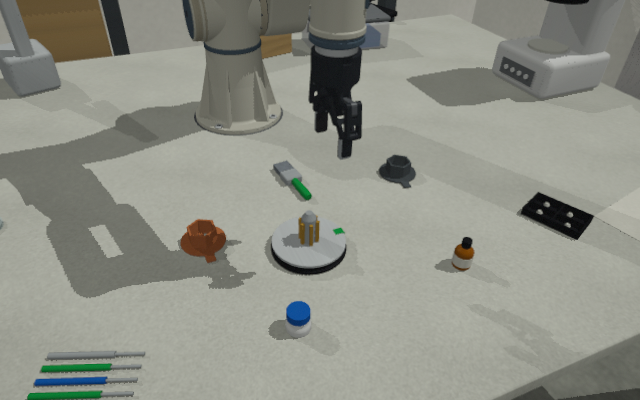

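View pics/side0.png

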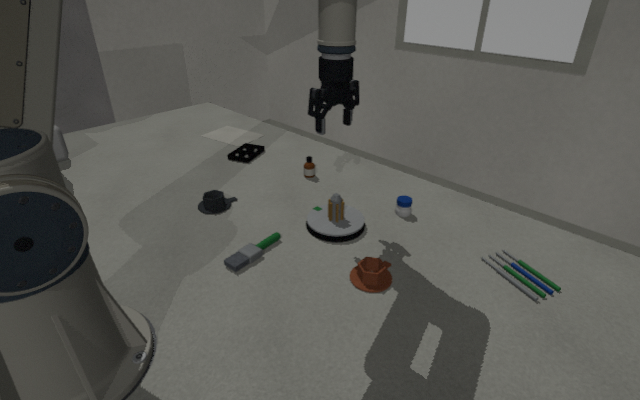

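View pics/wrist0.png

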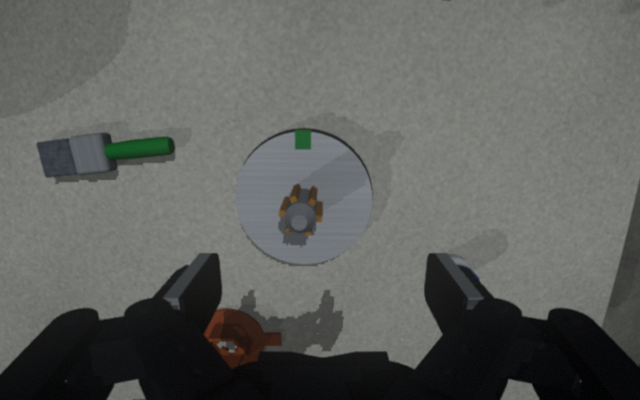

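```bash
cat > h.py <<'E'
import numpy as np, cv2
from scipy.spatial.transform import Rotation as R
from rig import r
def cam(f):
    K=np.array([[f["fx"],0,f["cx"]],[0,f["fy"],f["cy"]],[0,0,1]]); d=np.array([f["k1"],0,0,0,0.])
    return K,d,R.from_euler("xyz",f["orientation"]).as_matrix(),np.array(f["xyz"])
def p2w(f,uv,z):
    K,d,M,t=cam(f); uv=np.array(uv,float).reshape(-1,1,2)
    n=cv2.undistortPoints(uv,K,d).reshape(-1,2); v=np.c_[n,np.ones(len(n))]@M.T
    s=(z-t[2])/v[:,2]; return t+v*s[:,None]
def w2p(f,P):
    K,d,M,t=cam(f); P=np.array(P,float).reshape(-1,3)
    rv=cv2.Rodrigues(M.T)[0]; return cv2.projectPoints(P.reshape(-1,1,3),rv,-M.T@t,K,d)[0].reshape(-1,2)
def crop(im,u0,v0,w,h,s,name):
    c=cv2.resize(im[v0:v0+h,u0:u0+w],None,fx=s,fy=s,interpolation=cv2.INTER_CUBIC)
    cv2.imwrite("pics/"+name+".png",c)
def st():
    s=r.sense(); print("t",round(s["clock"],2),"pos",np.round(s["eef_pos"],1),"rot",np.round(s["tcp_rot"],3),"F",np.round(s["contact_force"],1),"T",np.round(s["wrist_torque"],2),"op",round(s["opening"],3)); return s
E
python3 - <<'E'
from h import *
import pickle
fs={n:r.grab_frame(n) for n in("scene","side","wrist")}
pickle.dump(fs,open("f0.pkl","wb"))
crop(fs["scene"]["image"],170,140,260,140,3,"sc1")
crop(fs["wrist"]["image"],220,110,170,170,3.5,"wr1")
crop(fs["side"]["image"],190,170,220,130,3.5,"si1")
E
```

```text
(no output)
```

View pics/sc1.png

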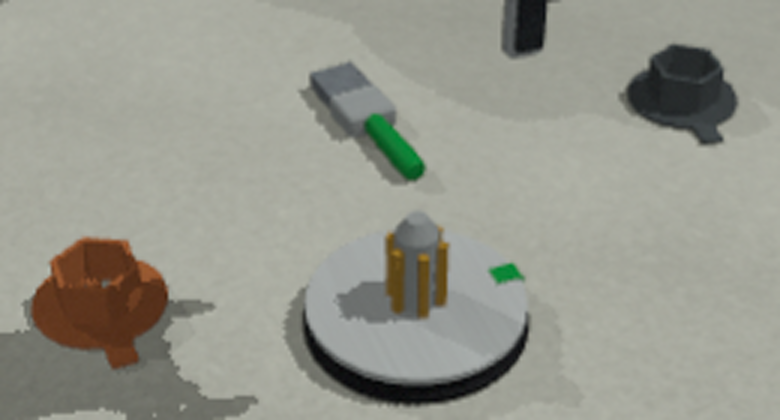

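View pics/wr1.png

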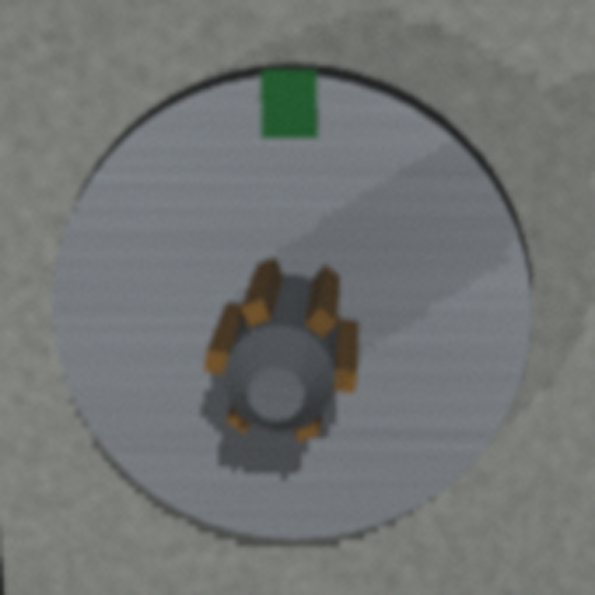

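View pics/si1.png

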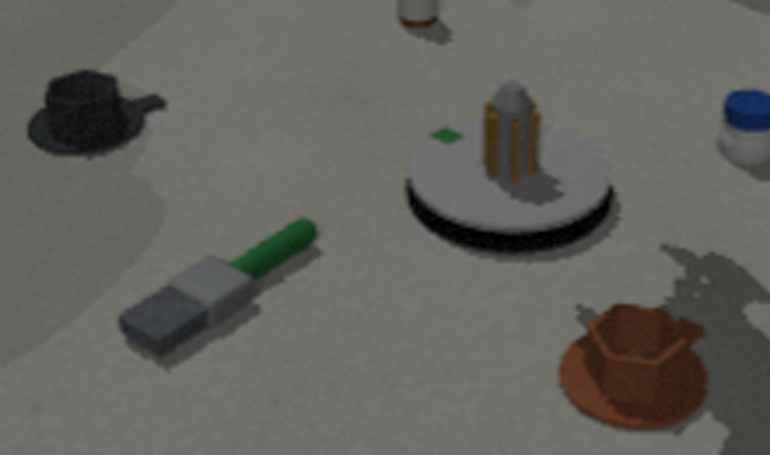

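Run:
```python
from h import *
import pickle
from scipy.optimize import least_squares
fs=pickle.load(open("f0.pkl","rb")); f=fs["wrist"]
c=lambda p:np.array(p)/3.5+[220,110]-0.36
keys=c([(256,311),(320,320),(346,381),(309,431),(237,423),(216,360)])
P=p2w(f,keys,72)
print(P.round(1))
def fit(x): 
    a=x[2]+np.deg2rad([120,60,0,-60,-120,180]); return np.r_[P[:,0]-x[0]-x[3]*np.cos(a),P[:,1]-x[1]-x[3]*np.sin(a)]
s=least_squares(fit,[P[:,0].mean(),P[:,1].mean(),0,18]); print(s.x, np.rad2deg(s.x[2]),s.fun.round(1))
# nose tip
print("tip",p2w(f,c([(275,393)]),90))
D=p2w(f,c([(52,305),(531,275),(290,67),(280,540),(460,460),(95,165)]),22)
sol=least_squares(lambda x:np.hypot(D[:,0]-x[0],D[:,1]-x[1])-x[2],[600,50,73]);print("disc",sol.x,sol.fun.round(1))
G=p2w(f,c([(262,69),(318,69),(317,136),(262,137)]),22); print("mark",G.round(1), G.mean(0))
sc=fs["scene"]; cs=lambda p:np.array(p)/3+[170,140]-.33
print("sc tip",p2w(sc,cs([(417,216)]),90))
print("sc tray collar",p2w(sc,cs([(687,62)]),35),"tab",p2w(sc,cs([(711,138)]),3))
print("sc cover collar",p2w(sc,cs([(97,263)]),35),"tab",p2w(sc,cs([(124,357)]),3))
si=fs["side"]; cs=lambda p:np.array(p)/3.5+[190,170]-.36
print("si tray collar",p2w(si,cs([(83,85)]),35),"tab",p2w(si,cs([(158,102)]),3))
print("si cover collar",p2w(si,cs([(645,335)]),35))
print("brush",p2w(si,cs([(130,335),(310,228)]),10))
```

```text
[[597.2 -14.4  72. ]
 [613.7 -16.8  72. ]
 [620.4 -33.5  72. ]
 [610.5 -47.5  72. ]
 [591.4 -45.2  72. ]
 [586.4 -27.7  72. ]]
[ 6.03295348e+02 -3.08308948e+01 -1.50897058e-01  1.76947620e+01] -8.645764548029858 [ 0.4 -0.6 -0.4  0.8 -0.8  0.6 -0.   0.2  0.  -0.1 -0.5  0.5]
tip [[603.03443708 -30.52801336  90.        ]]
disc [602.91550025 -29.10205194  72.68931013] [-0.8  0.6  0.7  2.  -2.2 -0.4]
mark [[596.1  43.7  22. ]
 [612.1  43.7  22. ]
 [611.7  24.5  22. ]
 [595.7  24.3  22. ]] [603.90922725  34.05984436  22.        ]
sc tip [[602.37343576 -31.2526511   90.        ]]
sc tray collar [[441.81619149 271.38491981  35.        ]] tab [[501.8199209  261.17694044   3.        ]]
sc cover collar [[ 506.35284029 -217.94136618   35.        ]] tab [[ 565.2656444  -217.83519863    3.        ]]
si tray collar [[444.67383865 271.24630987  35.        ]] tab [[500.83045884 256.95411897   3.        ]]
si cover collar [[ 508.24931209 -225.31989453   35.        ]]
brush [[312.64619902  17.49868038  10.        ]
 [464.67665582  26.331536    10.        ]]
```

arm_command:
  targets:
    - [-0.018, -0.03, 0, 0, 0, 0]
    - [-0.018, -0.03, 0, 0, 0, 0]
    - [-0.018, -0.03, 0, 0, 0, 0]
    - [-0.018, -0.03, 0, 0, 0, 0]
    - [-0.018, -0.03, 0, 0, 0, 0]
    - [-0.018, -0.03, 0, 0, 0, 0]
    - [-0.018, -0.03, 0, 0, 0, 0]
    - [-0.018, -0.03, 0, 0, 0, 0]
    - [-0.018, -0.03, 0, 0, 0, 0]
    - [-0.018, -0.03, 0, 0, 0, 0]
    - [0, 0, 0, 0, 0, 0]
    - [0, 0, 0, 0, 0, 0]
    - [0, 0, 0, 0, 0, 0]

```text
clock: 1.38
eef_pos: [445.0, 299.9, 204.3]
tcp_rot: [3.141, -0.0, 0.001]
contact_force: [-0.8, 0.7, 0.5]
opening: 1.003
```

Run:
```python
from h import *
import pickle
s=st();print(s["qpos"].round(3))
f=r.grab_frame("wrist"); pickle.dump(f,open("f1.pkl","wb"))
cv2.imwrite("pics/w1.png",f["image"])
print(f["xyz"],f["orientation"])
u=w2p(f,[[442,271,35]])[0]; print(u)
u0=int(u[0])-80;v0=max(0,int(u[1])-70); print(u0,v0)
crop(f["image"],u0,v0,170,150,4,"w1c")
```

```text
t 1.38 pos [445.  299.9 204.3] rot [ 3.141e+00 -0.000e+00  1.000e-03] F [-0.8  0.7  0.5] T [-0.02  0.03  0.03] op 1.003
[ 0.591  0.216  1.822 -0.     1.103  0.59 ]
[444.13085418 367.85065073 373.68098693] [ 2.87048642e+00 -1.65113915e-03  3.49808671e-04]
[320.0507737  202.51811472]
240 132
```

View pics/w1c.png

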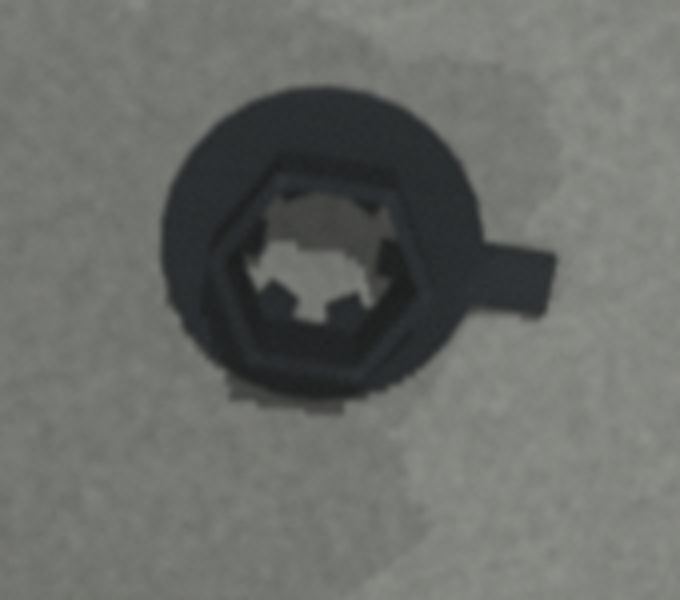

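```bash
cat >> h.py <<'E'
from scipy.optimize import least_squares
def outline(f,x,y,a,z0):
    """draws plate outline"""
    c=np.array([x,y]); rot=lambda P:(np.c_[P[:,0]*np.cos(a)-P[:,1]*np.sin(a),P[:,0]*np.sin(a)+P[:,1]*np.cos(a)]+c)
    th=np.linspace(np.arcsin(9/45),2*np.pi-np.arcsin(9/45),60)
    D=np.r_[[[65,-9],[65,9]],np.c_[45*np.cos(th),45*np.sin(th)]]
    h=np.deg2rad(60*np.arange(6)); H=30*np.c_[np.cos(h),np.sin(h)]; H2=H*22/26
    g=lambda P,z:w2p(f,np.c_[rot(P),np.full(len(P),z)])
    return g(D,z0+5),g(H,z0+35),g(H2,z0+35)
def overlay(f,x,y,adeg,z0,u0,v0,w,h,s,name):
    im=cv2.resize(f["image"][v0:v0+h,u0:u0+w],None,fx=s,fy=s,interpolation=cv2.INTER_CUBIC)
    for P,col in zip(outline(f,x,y,np.deg2rad(adeg),z0),((0,255,255),(0,255,0),(255,0,255))):
        q=((P-[u0,v0]+.5)*s-.5); cv2.polylines(im,[np.round(q*8).astype(int)],True,col,1,cv2.LINE_AA,3)
    cv2.imwrite("pics/"+name+".png",im)
E
python3 - <<'E'
from h import *
import pickle
f=pickle.load(open("f1.pkl","rb"))
c=lambda p:(np.array(p,float)+.5)/4-.5+[240,132]
D=p2w(f,c([(161,240),(323,86),(322,398),(200,145),(435,130),(455,340)]),5)
s=least_squares(lambda x:np.hypot(D[:,0]-x[0],D[:,1]-x[1])-45,[442,271]);print(s.x,s.fun.round(1))
T=p2w(f,c([(550,285)]),5)[0,:2]; print(T, np.linalg.norm(T-s.x), a:=np.rad2deg(np.arctan2(*(T-s.x)[::-1])))
H=p2w(f,c([(272,165),(402,182),(432,290),(365,378),(248,358),(208,255)]),35); print("hex mean",H.mean(0))
overlay(f,s.x[0],s.x[1],a,0,240,132,170,150,4,"w1o")
E
```

```text
[442.71094738 272.47606223] [ 0.2 -0.2 -1.1 -0.6 -0.6  0.1]
[505.26162915 261.99542778] 63.42264176872777 -9.511797073664823
hex mean [441.87032456 273.89274319  35.        ]
```

View pics/w1o.png

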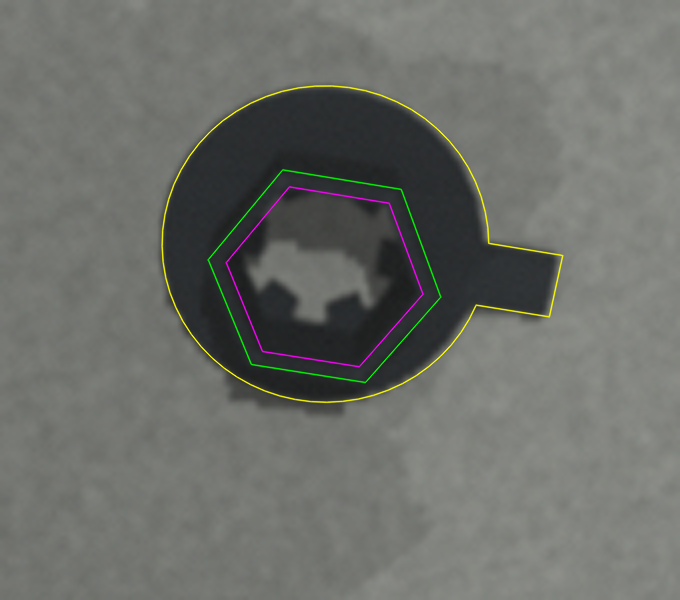

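arm_command:
  targets:
    - [-0.0032, 0.0273, 0, 0, 0, 0]
    - [0, 0, 0.02, 0, 0, 0.1143]
    - [0, 0, 0.02, 0, 0, 0.1143]
    - [0, 0, 0.02, 0, 0, 0.1143]
    - [0, 0, 0.02, 0, 0, 0.1143]
    - [0, 0, 0.02, 0, 0, 0.1143]
    - [0, 0, 0.02, 0, 0, 0.1143]
    - [0, 0, 0.02, 0, 0, 0]
    - [0, 0, 0.02, 0, 0, 0]
    - [0, 0, 0.015, 0, 0, 0]
    - [0, 0, 0, 0, 0, 0]
    - [0, 0, 0, 0, 0, 0]

```text
clock: 2.43
eef_pos: [441.9, 271.5, 28.9]
tcp_rot: [3.14, 0.0, -0.687]
contact_force: [0.4, -0.1, 0.5]
opening: 0.996
```

Run:
```python
from h import *
s=st();print(s["qpos"].round(3))
for n in("scene","side","wrist"):
    f=r.grab_frame(n)
    if n=="wrist": cv2.imwrite("pics/w2.png",f["image"])
    else:
        u=w2p(f,[[442,272,40]])[0].astype(int); crop(f["image"],u[0]-60,u[1]-50,120,100,5,n+"2")
```

```text
t 2.43 pos [441.9 271.5  28.9] rot [ 3.14   0.    -0.687] F [ 0.4 -0.1  0.5] T [-0.01  0.07 -0.03] op 0.996
[ 0.548  0.433  1.991 -0.     0.719  1.236]
```

View pics/w2.png

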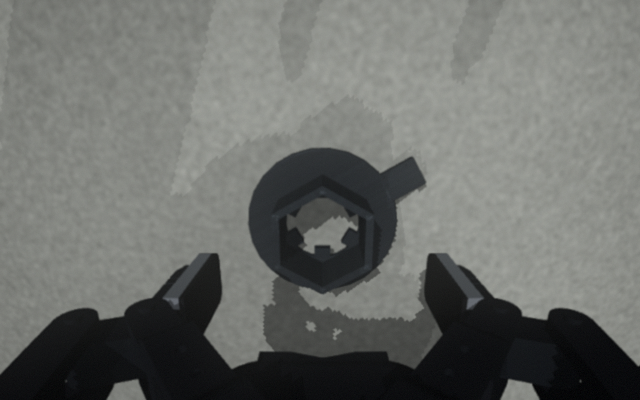

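View pics/scene2.png

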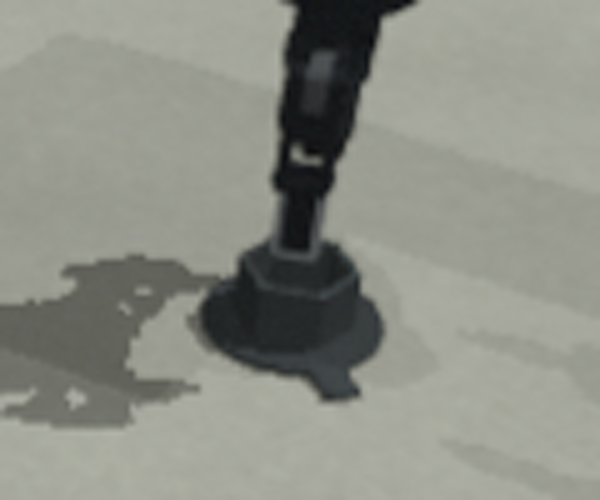

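arm_command:
  targets:
    - [0, -0.001, 0.01, 0, 0, 0]
    - [0, 0, 0.01, 0, 0, 0]
    - [0, 0, 0, 0, 0, 0]
    - [0, 0, 0, 0, 0, 0]

```text
clock: 2.92
eef_pos: [441.8, 273.1, 8.5]
tcp_rot: [3.14, 0.001, -0.686]
contact_force: [-0.6, 0.3, -0.1]
opening: 0.999
```

arm_command:
  targets:
    - [0, 0, 0, 0, 0, 0]
    - [0, 0, 0, 0, 0, 0]
    - [0, 0, 0, 0, 0, 0]
    - [0, 0, 0, 0, 0, 0]
    - [0, 0, 0, 0, 0, 0]
    - [0, 0, 0, 0, 0, 0]
    - [0, 0, 0, 0, 0, 0]
    - [0, 0, 0, 0, 0, 0]
    - [0, 0, 0, 0, 0, 0]
    - [0, 0, 0, 0, 0, 0]
  fingers: 0.03
  squeeze: 40

```text
clock: 3.75
eef_pos: [442.4, 273.5, 9.3]
tcp_rot: [3.142, 0.0, -0.686]
contact_force: [-0.7, 0.4, -0.0]
opening: 0.352
```

Run:
```python
from h import *
st()
f=r.grab_frame("wrist"); cv2.imwrite("pics/w3.png",f["image"])
```

```text
t 3.75 pos [442.4 273.5   9.3] rot [ 3.142  0.    -0.686] F [-0.7  0.4 -0. ] T [ 0.02 -0.04 -0.01] op 0.352
```

View pics/w3.png

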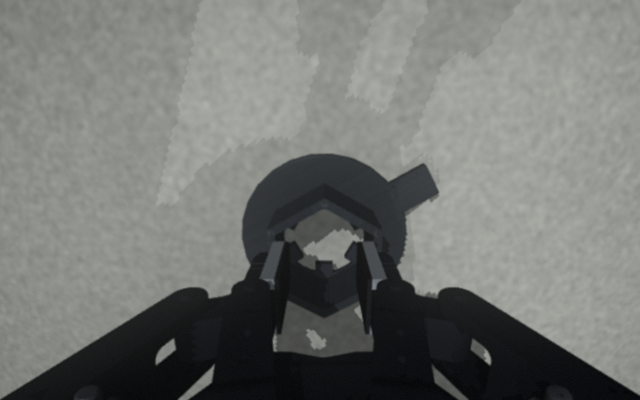

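Run:
```python
from h import *
f=r.grab_frame("wrist"); crop(f["image"],220,140,230,180,3.4,"w3c")
for n in("scene","side"):
    f=r.grab_frame(n)
    u=w2p(f,[[442,272,40]])[0].astype(int); crop(f["image"],u[0]-60,u[1]-50,120,100,5,n+"3")
```

```text
(no output)
```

View pics/w3c.png

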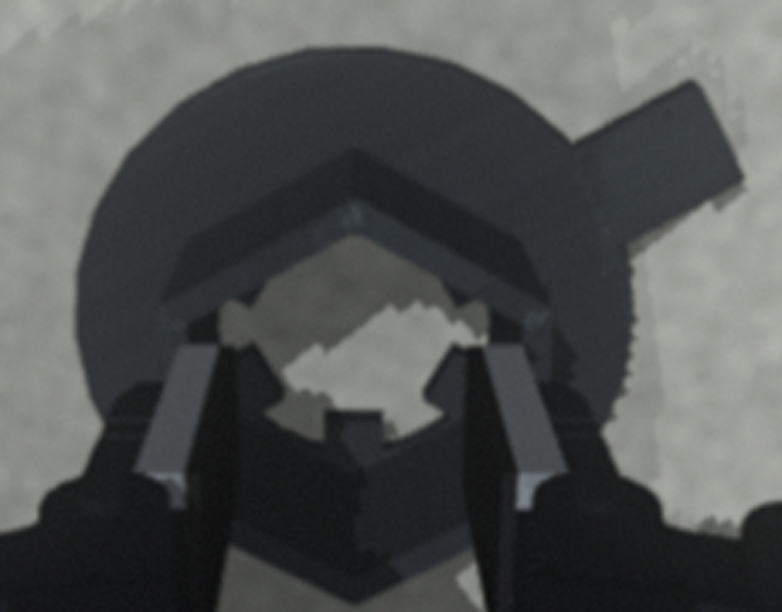

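View pics/scene3.png

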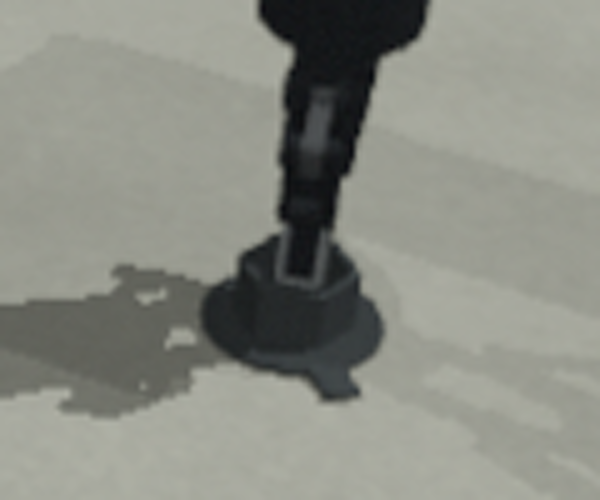

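View pics/side3.png

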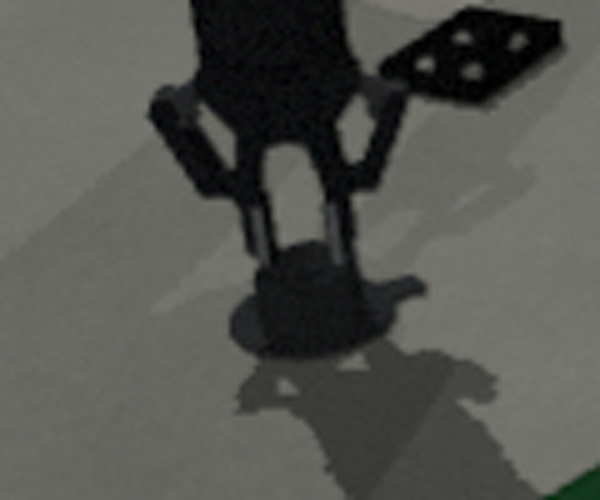

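Run:
```python
from h import *
s=st()
for n in("scene","side"):
    f=r.grab_frame(n)
    u=w2p(f,[[442,272,40]])[0].astype(int)
    c=R.from_euler("xyz",s["tcp_rot"]).as_matrix()
    for z in (9,22,40,55):
        for sx in(-15,15):
            P=np.array([442.4,273.5,z])+c@[sx,0,0]
            print(n,z,sx,((w2p(f,[P])[0]-(u-[60,50])+.5)*5).round(0))
f=r.grab_frame("wrist")
for z in (9,22,30,40,50):
  print(z,[((w2p(f,[np.array([442.4,273.5,z])+c@[sx,sy,0]])[0]-[220,140])*3.4).round(0) for sx in(-15,15) for sy in (-11,)])
```

```text
t 3.95 pos [442.4 273.5   9.3] rot [ 3.142  0.    -0.686] F [ 0.3 -0.2  0.2] T [ 0.01  0.05 -0.02] op 0.352
scene 9 -15 [303. 292.]
scene 9 15 [294. 325.]
scene 22 -15 [306. 270.]
scene 22 15 [298. 303.]
scene 40 -15 [311. 239.]
scene 40 15 [302. 272.]
scene 55 -15 [315. 213.]
scene 55 15 [306. 245.]
side 9 -15 [281. 305.]
side 9 15 [337. 302.]
side 22 -15 [278. 284.]
side 22 15 [334. 282.]
side 40 -15 [274. 255.]
side 40 15 [330. 253.]
side 55 -15 [270. 231.]
side 55 15 [327. 228.]
9 [array([254., 263.]), array([452., 263.])]
22 [array([247., 292.]), array([459., 292.])]
30 [array([242., 313.]), array([465., 312.])]
40 [array([236., 341.]), array([472., 340.])]
50 [array([228., 372.]), array([481., 372.])]
```

arm_command:
  targets:
    - [0, 0, 0, 0, 0, 0]
    - [0, 0, 0, 0, 0, 0]
    - [0, 0, 0, 0, 0, 0]
    - [0, 0, 0, 0, 0, 0]
    - [0, 0, 0, 0, 0, 0]
    - [0, 0, 0, 0, 0, 0]
  fingers: 0.085

```text
clock: 4.6
eef_pos: [442.4, 273.5, 9.3]
tcp_rot: [-3.142, -0.0, -0.686]
contact_force: [-0.6, 0.1, -0.2]
opening: 0.995
```

Run:
```python
from h import *
s=st()
f=r.grab_frame("wrist"); cv2.imwrite("pics/w4.png",f["image"])
f=r.grab_frame("side"); crop(f["image"],215-60,190-50,120,100,5,"side4")
u=[215-60,140]
c=R.from_euler("xyz",s["tcp_rot"]).as_matrix()
for z in (9,22,40,55):
        for sx in(-43,43):
            P=s["eef_pos"]*[1,1,0]+[0,0,z]+c@[sx,0,0]
            print(z,sx,((w2p(f,[P])[0]-u+.5)*5).round(0))
```

```text
t 4.6 pos [442.4 273.5   9.3] rot [-3.142 -0.    -0.686] F [-0.6  0.1 -0.2] T [ 0.02 -0.03 -0.02] op 0.995
9 -43 [214. 318.]
9 43 [374. 310.]
22 -43 [211. 297.]
22 43 [371. 289.]
40 -43 [206. 268.]
40 43 [368. 260.]
55 -43 [202. 243.]
55 43 [365. 236.]
```

View pics/w4.png

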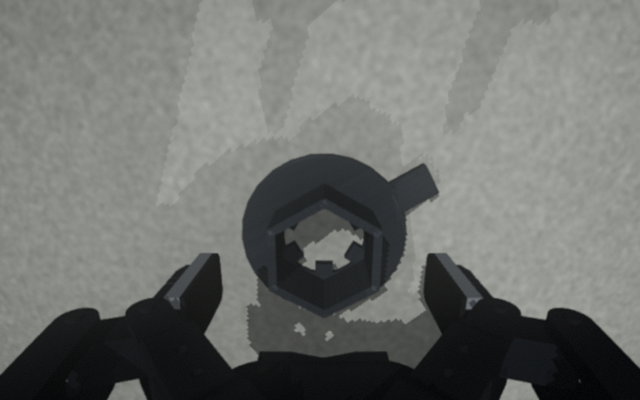

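View pics/side4.png

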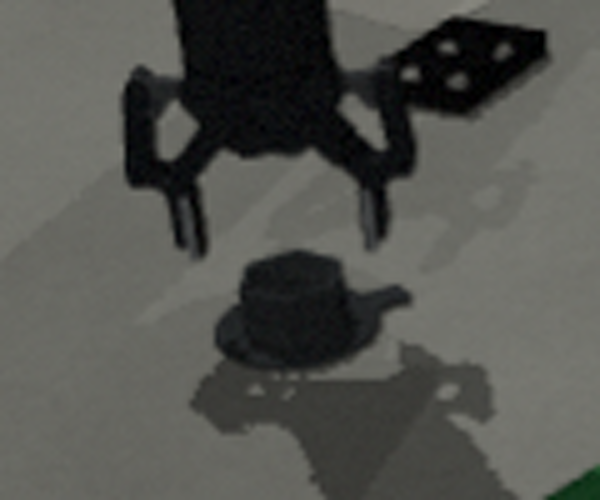

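Run:
```python
from h import *
s=st(); f=r.grab_frame("wrist")
P=p2w(f,[(325,201),(323,315)],35)[:,:2]; print(P, P.mean(0), np.linalg.norm(P[0]-P[1]))
c=R.from_euler("xyz",s["tcp_rot"]).as_matrix()
print("in tool", (c.T@np.r_[P.mean(0)-s["eef_pos"][:2],0]).round(1))
overlay(f,*P.mean(0),-9.3,0,220,130,200,200,3,"w4o")
```

```text
t 4.7 pos [442.5 273.5   9.3] rot [-3.142  0.    -0.686] F [ 1.  -0.   0.1] T [ 0.01 -0.   -0.01] op 1.0
[[459.87189245 294.22633547]
 [423.26001574 250.88664404]] [441.56595409 272.55648975] 56.73410234870585
in tool [-0.1  1.3 -0. ]
```

View pics/w4o.png

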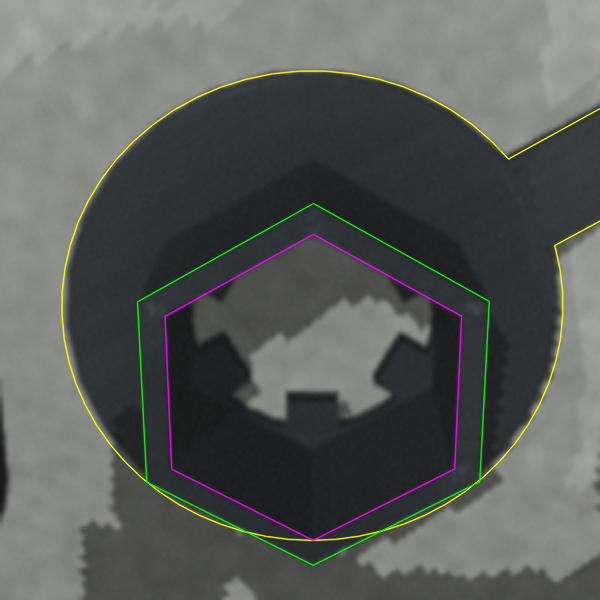

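arm_command:
  targets:
    - [0, 0, 0.01, 0, 0, 0]
    - [0, 0, 0, 0, 0, 0]
    - [0, 0, 0.01, 0, 0, 0]
    - [0, 0, 0, 0, 0, 0]

```text
clock: 5.08
eef_pos: [441.5, 272.9, -12.4]
tcp_rot: [3.14, 0.001, -0.686]
contact_force: [-0.1, 0.2, 0.1]
opening: 0.993
```

arm_command:
  targets:
    - [0, 0.001, 0.008, 0, 0, 0]
    - [0, 0, 0, 0, 0, 0]
    - [0, 0, 0, 0, 0, 0]

```text
clock: 5.33
eef_pos: [441.4, 272.4, -19.3]
tcp_rot: [3.14, 0.0, -0.686]
contact_force: [-0.5, 0.0, -0.2]
opening: 0.994
```

arm_command:
  targets:
    - [0, 0, 0, 0, 0, 0]
    - [0, 0, 0, 0, 0, 0]
    - [0, 0, 0, 0, 0, 0]
    - [0, 0, 0, 0, 0, 0]
    - [0, 0, 0, 0, 0, 0]
    - [0, 0, 0, 0, 0, 0]
    - [0, 0, 0, 0, 0, 0]
    - [0, 0, 0, 0, 0, 0]
  fingers: 0.04
  squeeze: 40

```text
clock: 6.0
eef_pos: [442.1, 272.9, -18.3]
tcp_rot: [-3.141, -0.0, -0.686]
contact_force: [0.1, 0.6, 5.2]
opening: 0.598
```

Run:
```python
from h import *
s=st()
f=r.grab_frame("wrist"); overlay(f,441.6,272.6,-9.3,0,200,120,240,200,3,"w5")
f=r.grab_frame("side"); crop(f["image"],215-60,190-50,120,100,5,"side5")
```

```text
t 6.0 pos [442.1 272.9 -18.3] rot [-3.141 -0.    -0.686] F [0.1 0.6 5.2] T [-0.03  0.21 -0.  ] op 0.598
```

View pics/w5.png

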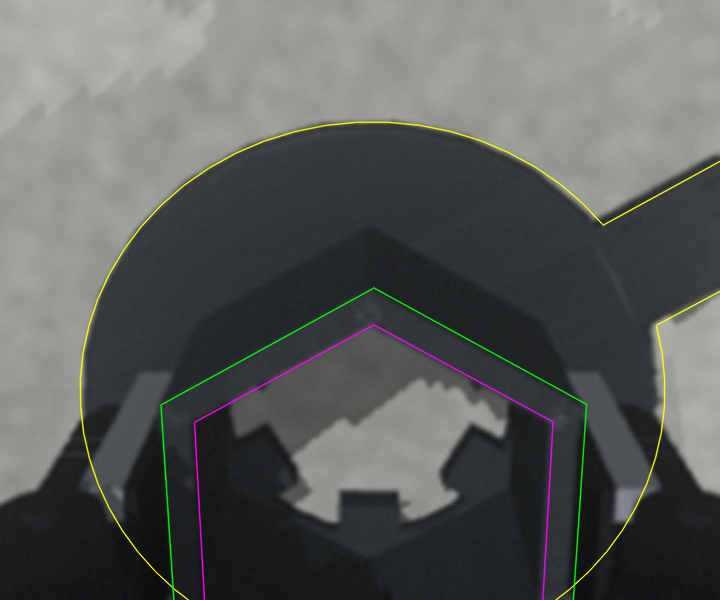

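View pics/side5.png

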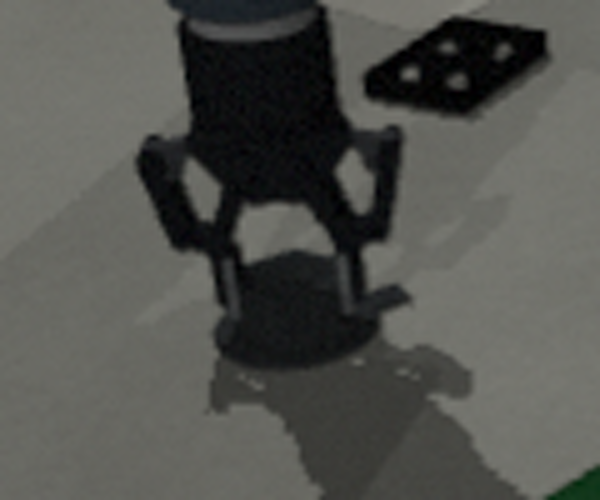

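arm_command:
  targets:
    - [0, 0, -0.01, 0, 0, 0]
    - [0, 0, -0.03, 0, 0, 0]
    - [0, 0, -0.03, 0, 0, 0]
    - [0, 0, -0.03, 0, 0, 0]
    - [0, 0, -0.02, 0, 0, 0]
    - [0, 0, 0, 0, 0, 0]
    - [0, 0, 0, 0, 0, 0]

```text
clock: 6.68
eef_pos: [442.4, 273.0, 102.5]
tcp_rot: [-3.139, -0.001, -0.686]
contact_force: [0.4, -0.1, -1.0]
opening: 0.603
```

Run:
```python
from h import *
s=st()
f=r.grab_frame("wrist"); cv2.imwrite("pics/w6.png",f["image"])
f=r.grab_frame("side"); u=w2p(f,[s["eef_pos"]+[0,0,40]])[0].astype(int); u-=[60,50];crop(f["image"],*u,120,100,5,"side6")
```

```text
t 6.68 pos [442.4 273.  102.5] rot [-3.139e+00 -1.000e-03 -6.860e-01] F [ 0.4 -0.1 -1. ] T [0.05 0.01 0.01] op 0.603
```

View pics/w6.png

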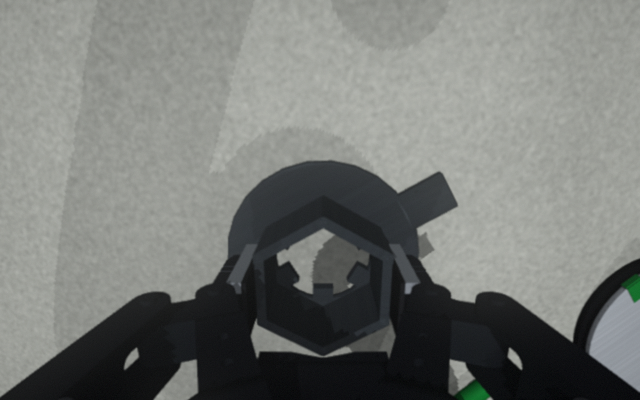

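View pics/side6.png

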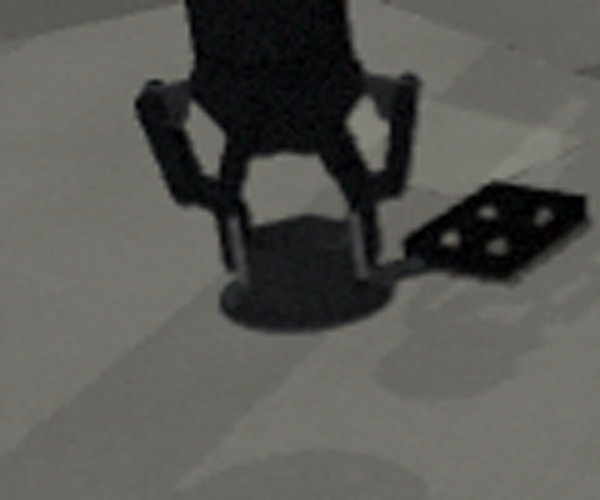

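arm_command:
  targets:
    - [0.02, 0.004, 0, 0, 0, 0]
    - [0.032, 0.0065, 0, 0, 0, 0]
    - [0.032, 0.0065, 0, 0, 0, 0]
    - [0.032, 0.0065, 0, 0, 0, 0]
    - [0.032, 0.0065, 0, 0, 0, 0]
    - [0.032, 0.0065, 0, 0, 0, 0]
    - [0.032, 0.0065, 0, 0, 0, 0]
    - [0.032, 0.0065, 0, 0, 0, 0]
    - [0.032, 0.0065, 0, 0, 0, 0]
    - [0.032, 0.0065, 0, 0, 0, 0]
    - [0.032, 0.0065, 0, 0, 0, 0]
    - [0.032, 0.0065, 0, 0, 0, 0]
    - [0.032, 0.0065, 0, 0, 0, 0]
    - [0, 0, 0, 0, 0, 0]

```text
clock: 7.95
eef_pos: [704.9, -51.3, 99.0]
tcp_rot: [3.14, -0.001, -0.688]
contact_force: [0.1, -0.0, -1.2]
opening: 0.602
```

arm_command:
  targets:
    - [0, 0, 0, 0, 0, -0.117]
    - [0, 0, 0, 0, 0, -0.117]
    - [0, 0, 0, 0, 0, -0.117]
    - [0, 0, 0, 0, 0, -0.117]
    - [0, 0, 0, 0, 0, -0.117]
    - [0, 0, 0, 0, 0, -0.117]
    - [0, 0, 0, 0, 0, -0.117]
    - [0, 0, 0, 0, 0, -0.117]
    - [0, 0, 0, 0, 0, -0.117]
    - [0, 0, 0, 0, 0, -0.117]
    - [0, 0, 0, 0, 0, -0.117]
    - [0, 0, 0, 0, 0, -0.117]
    - [0, 0, 0, 0, 0, -0.117]
    - [0, 0, 0, 0, 0, -0.117]
    - [0, 0, 0, 0, 0, -0.117]
    - [0, 0, 0, 0, 0, -0.117]
    - [0, 0, 0, 0, 0, -0.117]
    - [0, 0, 0, 0, 0, -0.117]
    - [0, 0, 0, 0, 0, 0]
    - [0, 0, 0, 0, 0, 0]

```text
clock: 9.62
eef_pos: [701.5, -46.4, 99.5]
tcp_rot: [-3.139, 0.0, 1.417]
contact_force: [0.2, 1.4, -0.9]
opening: 0.596
```

Run:
```python
from h import *
import pickle
s=st();print(s["qpos"].round(2), np.rad2deg(s["tcp_rot"][2]))
f=r.grab_frame("wrist"); cv2.imwrite("pics/w7.png",f["image"]); pickle.dump(f,open("f7.pkl","wb"))
u=w2p(f,[[603,-30.5,72]])[0]; print(u)
u=u.astype(int)-[65,55]; u=np.maximum(u,0); print(u); crop(f["image"],*u,130,110,6,"w7c")
```

```text
t 9.62 pos [701.5 -46.4  99.5] rot [-3.139  0.     1.417] F [ 0.2  1.4 -0.9] T [ 0.04 -0.02  0.01] op 0.596
[-0.07  0.57  1.53  0.    1.04 -1.48] 81.16508440121322
[323.56112995  44.0757108 ]
[258   0]
```

View pics/w7.png

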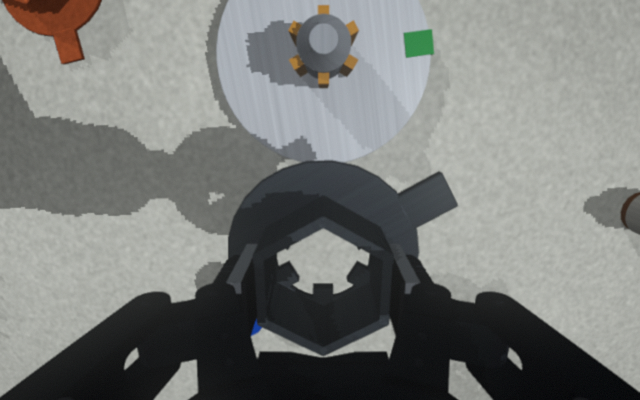

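View pics/w7c.png

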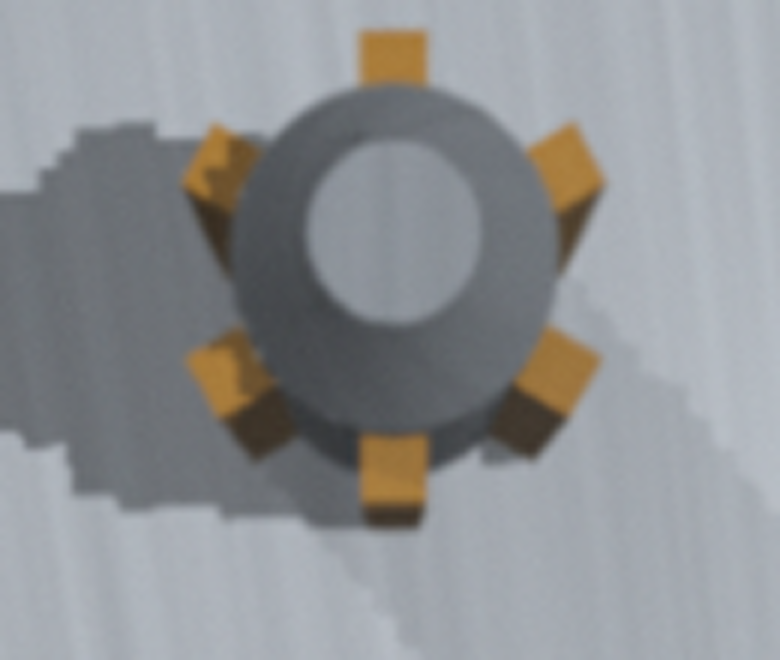

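Run:
```python
from h import *
import pickle
f=pickle.load(open("f7.pkl","rb"))
px=np.array([(360,31),(427,31),(573,122),(605,184),(602,360),(569,417),(427,504),(360,504),(225,418),(186,356),(183,184),(215,124)],float)
P=p2w(f,(px+.5)/6-.5+[258,0],72)[:,:2]
# image right = world +y at this yaw ; going clockwise in image(from above view)= decreasing world angle
def model(x):
    out=[]
    for k in range(6):
        a=x[2]-k*np.pi/3
        for w in (3,-3):
            u=np.array([np.sqrt(400-0),w]); 
            out.append([x[0]+20*np.cos(a)-w*np.sin(a),x[1]+20*np.sin(a)+w*np.cos(a)])
    return np.array(out)
a0=np.arctan2(*(P[:2].mean(0)-P.mean(0))[::-1])
s=least_squares(lambda x:(model(x)-P).ravel(),[*P.mean(0),a0])
print(s.x,np.rad2deg(s.x[2])%60, s.fun.round(1))
tip=p2w(f,[((394+.5)/6-.5+258,(232.5)/6-.5)],90); print(tip)
G=p2w(f,[(418,43)],22);print("mark",G, np.rad2deg(np.arctan2(G[0,1]-s.x[1],G[0,0]-s.x[0])))
# plate in grip: tab angle etc
st_=st(); z0=st_["eef_pos"][2]+18.3
c=R.from_euler("xyz",st_["tcp_rot"]).as_matrix()
C=st_["eef_pos"]+c@[-.2,.5,0]
overlay(f,C[0],C[1],np.rad2deg(st_["tcp_rot"][2])+30,z0,210,140,260,210,3,"w7o"); print(C)
```

```text
[603.33599153 -30.6896153    2.98776392] 51.186262830293344 [-0.  -0.  -0.   0.1 -0.1  0.1 -0.   0.2 -0.1  0.2  0.2  0.1 -0.   0.
  0.   0.1  0.  -0.6  0.2 -0.2 -0.  -0.2 -0.2 -0. ]
[[603.2090312  -30.71270391  90.        ]]
mark [[603.57105527  33.64532727  22.        ]] 89.79065652491849
t 9.67 pos [701.7 -46.4  99.8] rot [-3.139  0.     1.416] F [ 0.7  0.5 -1.8] T [ 0.02 -0.02  0.  ] op 0.599
[702.1589272  -46.71600933  99.83653895]
```

View pics/w7o.png

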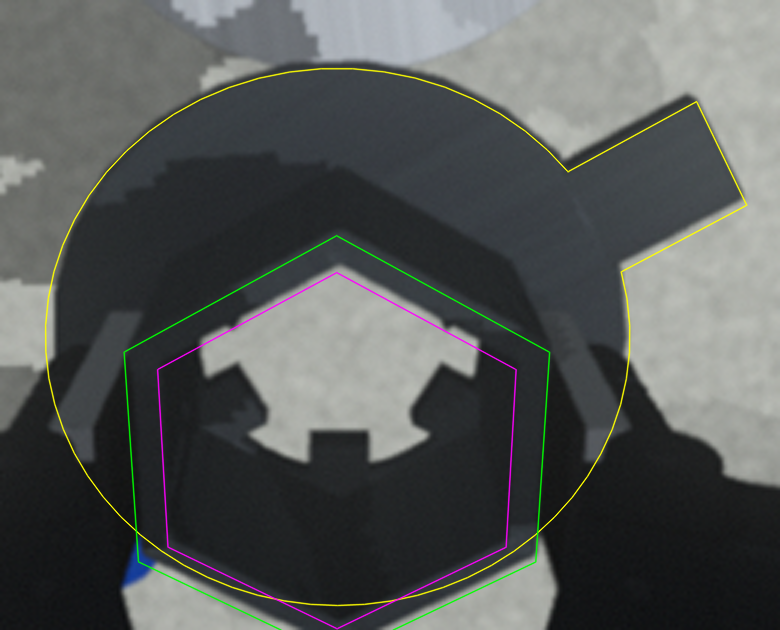

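arm_command:
  targets:
    - [0.0006, -0.01, 0, 0, 0, 0]
    - [0, -0.03, 0, 0, 0, 0]
    - [0, -0.03, 0, 0, 0, 0]
    - [0, -0.0202, 0, 0, 0, 0]
    - [0, -0.01, 0, 0, 0, 0]
    - [0, 0, 0.01, 0, 0, 0]
    - [0, 0, 0.01, 0, 0, 0]
    - [0, 0, 0, 0, 0, 0]
    - [0, 0, 0, 0, 0, 0]
    - [0, 0, 0, 0, 0, 0]

```text
clock: 10.5
eef_pos: [604.3, -31.1, 80.9]
tcp_rot: [-3.141, 0.0, 1.42]
contact_force: [0.3, 0.0, -0.1]
opening: 0.604
```

Run:
```python
from h import *
s=st()
c=R.from_euler("xyz",s["tcp_rot"]).as_matrix(); print((c.T@([603.3,-30.7,0]-s["eef_pos"]*[1,1,0])).round(1), np.rad2deg(s["tcp_rot"][2]))
f=r.grab_frame("wrist"); crop(f["image"],220,140,230,200,3,"w8")
f=r.grab_frame("scene"); u=w2p(f,[[603,-30,100]])[0].astype(int)-[60,60]; crop(f["image"],*u,120,110,5,"scene8")
f=r.grab_frame("side"); u=w2p(f,[[603,-30,100]])[0].astype(int)-[60,60]; crop(f["image"],*u,120,110,5,"side8")
```

```text
t 10.5 pos [604.3 -31.1  80.9] rot [-3.141  0.     1.42 ] F [ 0.3  0.  -0.1] T [ 0.03  0.04 -0.05] op 0.604
[ 0.2 -1.1  0. ] 81.35282043438279
```

View pics/w8.png

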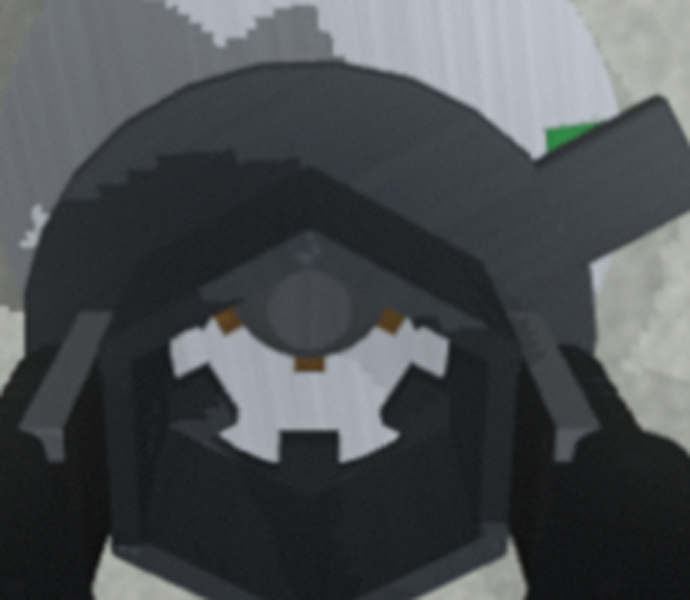

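View pics/side8.png

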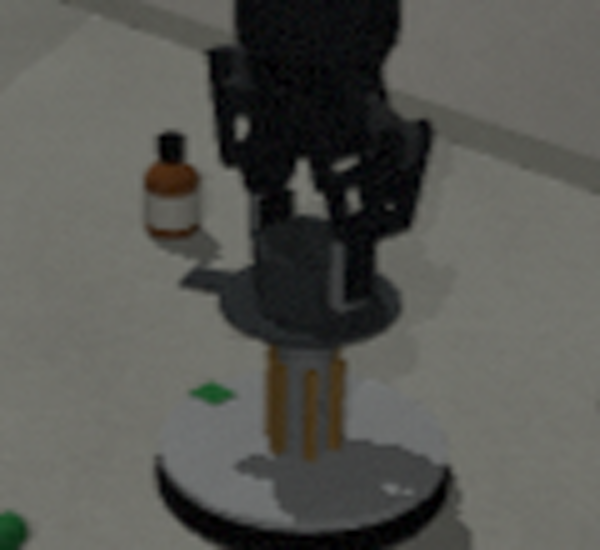

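View pics/scene8.png

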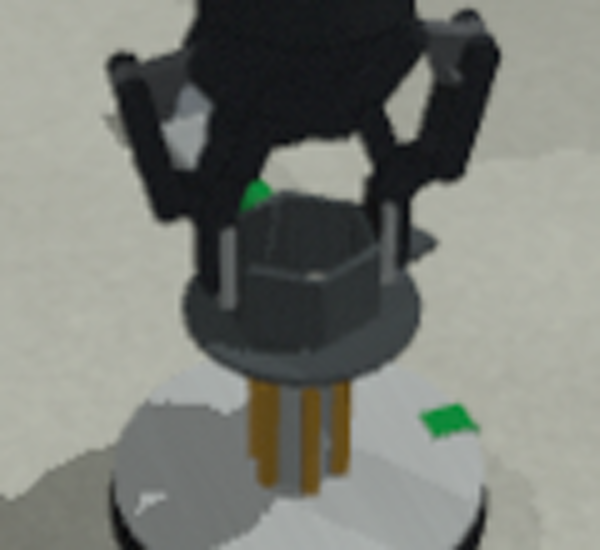

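arm_command:
  targets:
    - [0.0002, -0.0012, 0, 0, 0, 0]
    - [0, 0, 0, 0, 0, 0.1047]
    - [0, 0, 0, 0, 0, 0.1047]
    - [0, 0, 0, 0, 0, 0.1047]
    - [0, 0, 0, 0, 0, 0.1047]
    - [0, 0, 0, 0, 0, 0.1047]
    - [0, 0, 0, 0, 0, 0]
    - [0, 0, 0, 0, 0, 0]
    - [0, 0, 0, 0, 0, 0]

```text
clock: 11.4
eef_pos: [602.4, -30.6, 81.4]
tcp_rot: [3.141, -0.0, 0.9]
contact_force: [0.6, 0.7, -1.4]
opening: 0.603
```

Run:
```python
from h import *
s=st()
c=R.from_euler("xyz",s["tcp_rot"]).as_matrix(); print((c.T@([603.3,-30.7,0]-s["eef_pos"]*[1,1,0])).round(1), np.rad2deg(s["tcp_rot"][2]))
f=r.grab_frame("wrist"); 
C=s["eef_pos"]+c@[-.2,.5,0]
overlay(f,C[0],C[1],np.rad2deg(s["tcp_rot"][2])+30,s["eef_pos"][2]+15,210,140,260,200,3,"w9")
```

```text
t 11.4 pos [602.4 -30.6  81.4] rot [ 3.141 -0.     0.9  ] F [ 0.6  0.7 -1.4] T [-0.02  0.01 -0.03] op 0.603
[0.5 0.7 0. ] 51.57002478566304
```

View pics/w9.png

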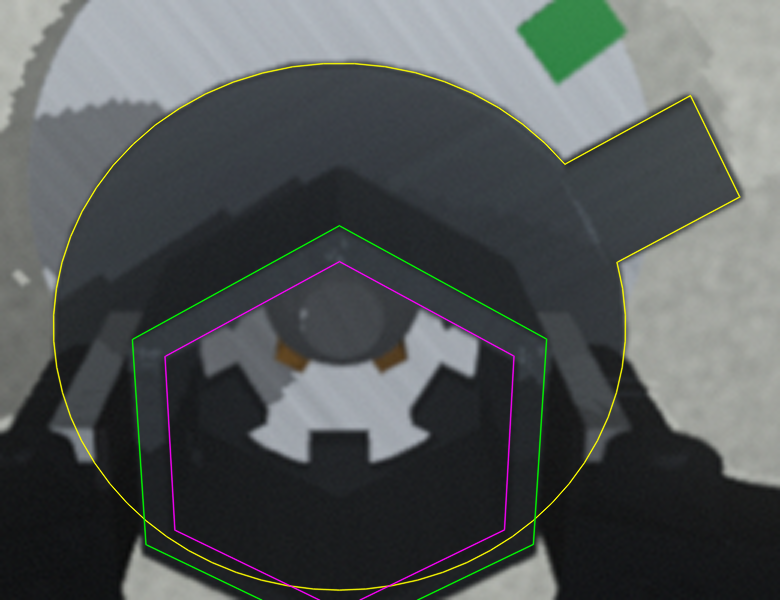

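arm_command:
  targets:
    - [0.0006, 0.0002, 0.004, 0, 0, 0.006]
    - [0, 0, 0.004, 0, 0, 0]
    - [0, 0, 0.004, 0, 0, 0]
    - [0, 0, 0.004, 0, 0, 0]
    - [0, 0, 0, 0, 0, 0]
    - [0, 0, 0, 0, 0, 0]

```text
clock: 11.95
eef_pos: [602.6, -30.3, 64.8]
tcp_rot: [-3.141, 0.001, 0.891]
contact_force: [-0.4, 0.3, -0.7]
opening: 0.603
```

Run:
```python
from h import *
s=st()
c=R.from_euler("xyz",s["tcp_rot"]).as_matrix(); print((c.T@([603.3,-30.7,0]-s["eef_pos"]*[1,1,0])).round(1), np.rad2deg(s["tcp_rot"][2]))
```

```text
t 11.95 pos [602.6 -30.3  64.8] rot [-3.141e+00  1.000e-03  8.910e-01] F [-0.4  0.3 -0.7] T [-0.01 -0.04 -0.02] op 0.603
[ 0.1  0.8 -0. ] 51.045400245083414
```

arm_command:
  targets:
    - [0, 0.0002, 0.002, 0, 0, 0]
    - [0, 0, 0.002, 0, 0, 0]
    - [0, 0, 0, 0, 0, 0]
    - [0, 0, 0, 0, 0, 0]

```text
clock: 12.28
eef_pos: [603.0, -30.4, 61.2]
tcp_rot: [-3.141, 0.0, 0.891]
contact_force: [0.2, -0.3, 0.1]
opening: 0.606
```

arm_command:
  targets:
    - [0, 0, 0.001, 0, 0, 0]
    - [0, 0, 0.001, 0, 0, 0]
    - [0, 0, 0.001, 0, 0, 0]
    - [0, 0, 0, 0, 0, 0]
    - [0, 0, 0, 0, 0, 0]

```text
clock: 12.7
eef_pos: [603.0, -30.4, 58.2]
tcp_rot: [-3.141, 0.0, 0.891]
contact_force: [0.1, -0.4, -2.2]
opening: 0.598
```

Run:
```python
from h import *
s=st()
c=R.from_euler("xyz",s["tcp_rot"]).as_matrix(); print((c.T@([603.3,-30.7,0]-s["eef_pos"]*[1,1,0])).round(1), np.rad2deg(s["tcp_rot"][2]))
```

```text
t 12.7 pos [603.  -30.4  58.2] rot [-3.141  0.     0.891] F [ 0.1 -0.4 -2.2] T [ 0.01  0.02 -0.05] op 0.598
[-0.1  0.4 -0. ] 51.03438371703208
```

Underside should be about 73 mm; going on in 1.5 mm steps.

arm_command:
  targets:
    - [0, 0, 0.0015, 0, 0, 0]
    - [0, 0, 0.0015, 0, 0, 0]
    - [0, 0, 0, 0, 0, 0]
    - [0, 0, 0, 0, 0, 0]

```text
clock: 13.03
eef_pos: [603.0, -30.4, 55.1]
tcp_rot: [-3.141, 0.0, 0.891]
contact_force: [0.1, -0.0, -1.8]
opening: 0.599
```

arm_command:
  targets:
    - [0, 0, 0.001, 0, 0, 0]
    - [0, 0, 0.001, 0, 0, 0]
    - [0, 0, 0, 0, 0, 0]
    - [0, 0, 0, 0, 0, 0]

```text
clock: 13.37
eef_pos: [603.0, -30.4, 53.2]
tcp_rot: [-3.141, 0.0, 0.891]
contact_force: [-0.1, 0.5, -1.6]
opening: 0.598
```

Run:
```python
from h import *
s=st()
f=r.grab_frame("scene"); u=w2p(f,[[603,-30,70]])[0].astype(int)-[60,60]; crop(f["image"],*u,120,110,5,"scene10")
```

```text
t 13.37 pos [603.  -30.4  53.2] rot [-3.141  0.     0.891] F [-0.1  0.5 -1.6] T [ 0.02  0.01 -0.01] op 0.598
```

View pics/scene10.png

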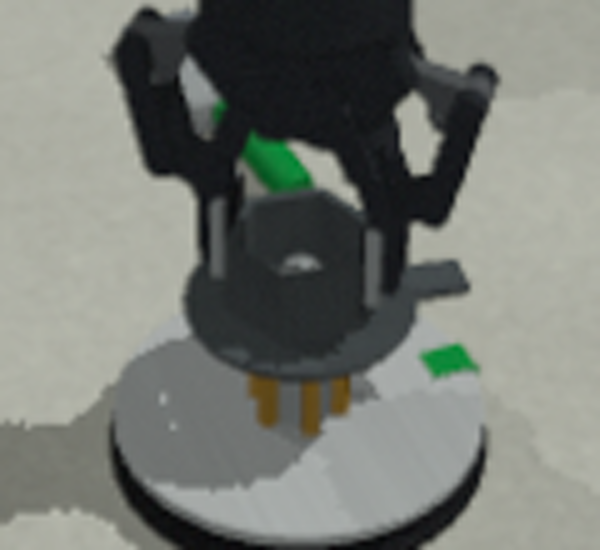

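arm_command:
  targets:
    - [0, 0, 0.0015, 0, 0, 0]
    - [0, 0, 0.0015, 0, 0, 0]
    - [0, 0, 0.0015, 0, 0, 0]
    - [0, 0, 0, 0, 0, 0]
    - [0, 0, 0, 0, 0, 0]

```text
clock: 13.83
eef_pos: [603.0, -30.4, 48.6]
tcp_rot: [-3.141, 0.0, 0.891]
contact_force: [0.5, 0.4, -1.4]
opening: 0.599
```

arm_command:
  targets:
    - [0, 0, 0.003, 0, 0, 0]
    - [0, 0, 0.003, 0, 0, 0]
    - [0, 0, 0.003, 0, 0, 0]
    - [0, 0, 0, 0, 0, 0]
    - [0, 0, 0, 0, 0, 0]

```text
clock: 14.25
eef_pos: [602.9, -30.3, 39.4]
tcp_rot: [-3.141, 0.0, 0.891]
contact_force: [-0.0, 0.4, -1.9]
opening: 0.596
```

Run:
```python
from h import *
s=st()
f=r.grab_frame("side"); u=w2p(f,[[603,-30,70]])[0].astype(int)-[60,60]; crop(f["image"],*u,120,110,5,"side11")
f=r.grab_frame("wrist"); crop(f["image"],220,140,230,200,3,"w11")
```

```text
t 14.25 pos [602.9 -30.3  39.4] rot [-3.141  0.     0.891] F [-0.   0.4 -1.9] T [ 0.05  0.02 -0.  ] op 0.596
```

View pics/side11.png

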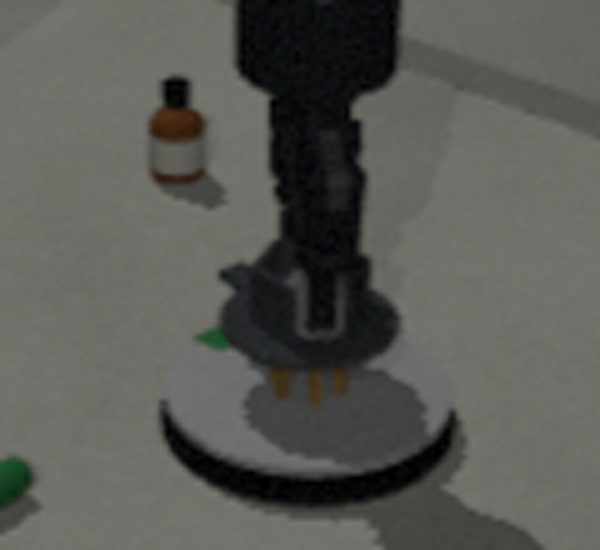

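View pics/w11.png

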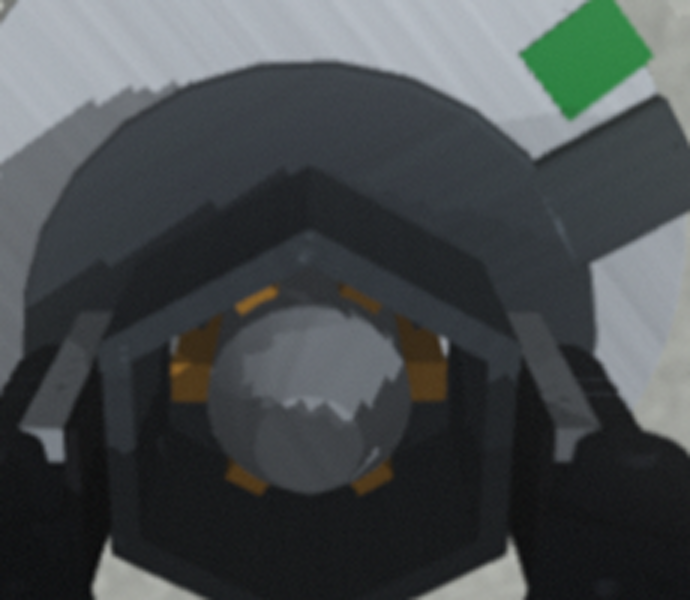

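arm_command:
  targets:
    - [0, 0, 0.004, 0, 0, 0]
    - [0, 0, 0.004, 0, 0, 0]
    - [0, 0, 0.004, 0, 0, 0]
    - [0, 0, 0.004, 0, 0, 0]
    - [0, 0, 0.004, 0, 0, 0]
    - [0, 0, 0.003, 0, 0, 0]
    - [0, 0, 0, 0, 0, 0]
    - [0, 0, 0, 0, 0, 0]

```text
clock: 15.02
eef_pos: [602.9, -30.4, 16.5]
tcp_rot: [-3.141, 0.0, 0.891]
contact_force: [-0.0, -0.2, -2.0]
opening: 0.603
```

Run:
```python
from h import *
s=st()
f=r.grab_frame("scene"); u=w2p(f,[[603,-30,60]])[0].astype(int)-[60,60]; crop(f["image"],*u,120,110,5,"scene12")
```

```text
t 15.02 pos [602.9 -30.4  16.5] rot [-3.141  0.     0.891] F [-0.  -0.2 -2. ] T [-0.02 -0.03 -0.05] op 0.603
```

View pics/scene12.png

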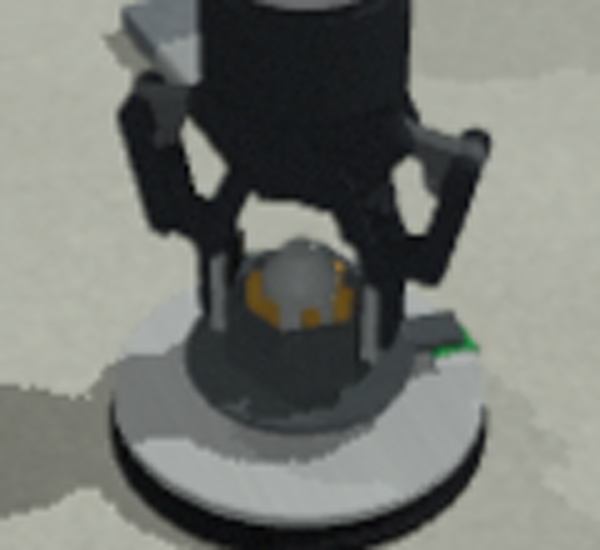

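arm_command:
  targets:
    - [0, 0, 0.002, 0, 0, 0]
    - [0, 0, 0.002, 0, 0, 0]
    - [0, 0, 0.002, 0, 0, 0]
    - [0, 0, 0, 0, 0, 0]
    - [0, 0, 0, 0, 0, 0]

```text
clock: 15.48
eef_pos: [602.9, -30.4, 10.6]
tcp_rot: [-3.141, 0.0, 0.891]
contact_force: [-0.2, -0.8, -0.9]
opening: 0.6
```

arm_command:
  targets:
    - [0, 0, 0.001, 0, 0, 0]
    - [0, 0, 0.001, 0, 0, 0]
    - [0, 0, 0, 0, 0, 0]
    - [0, 0, 0, 0, 0, 0]

```text
clock: 15.82
eef_pos: [603.1, -30.4, 8.8]
tcp_rot: [-3.142, 0.0, 0.891]
contact_force: [0.1, -0.1, -0.9]
opening: 0.599
```

arm_command:
  targets:
    - [0, 0, 0.001, 0, 0, 0]
    - [0, 0, 0, 0, 0, 0]
    - [0, 0, 0, 0, 0, 0]

```text
clock: 16.07
eef_pos: [603.1, -30.4, 7.7]
tcp_rot: [-3.142, 0.0, 0.891]
contact_force: [-0.2, -0.6, -1.3]
opening: 0.604
```

arm_command:
  targets:
    - [0, 0, 0.001, 0, 0, 0]
    - [0, 0, 0, 0, 0, 0]
    - [0, 0, 0, 0, 0, 0]

```text
clock: 16.32
eef_pos: [603.1, -30.4, 6.7]
tcp_rot: [-3.142, 0.0, 0.891]
contact_force: [0.5, 0.5, -1.4]
opening: 0.6
```

arm_command:
  targets:
    - [0, 0, 0.001, 0, 0, 0]
    - [0, 0, 0, 0, 0, 0]
    - [0, 0, 0, 0, 0, 0]

```text
clock: 16.57
eef_pos: [603.0, -30.4, 5.7]
tcp_rot: [-3.141, 0.0, 0.891]
contact_force: [-0.4, 0.1, -1.4]
opening: 0.6
```

arm_command:
  targets:
    - [0, 0, 0.001, 0, 0, 0]
    - [0, 0, 0, 0, 0, 0]
    - [0, 0, 0, 0, 0, 0]

```text
clock: 16.82
eef_pos: [603.0, -30.4, 4.7]
tcp_rot: [-3.141, 0.0, 0.891]
contact_force: [-0.2, -0.7, -1.3]
opening: 0.599
```

arm_command:
  targets:
    - [0, 0, 0.001, 0, 0, 0]
    - [0, 0, 0, 0, 0, 0]
    - [0, 0, 0, 0, 0, 0]

```text
clock: 17.07
eef_pos: [603.1, -30.4, 3.8]
tcp_rot: [-3.142, 0.0, 0.891]
contact_force: [-0.9, -0.3, -1.5]
opening: 0.604
```

Run:
```python
from h import *
s=st()
for n in("scene","side"):
  f=r.grab_frame(n); u=w2p(f,[[603,-30,45]])[0].astype(int)-[60,50]; crop(f["image"],*u,120,100,6,n+"13")
```

```text
t 17.07 pos [603.1 -30.4   3.8] rot [-3.142  0.     0.891] F [-0.9 -0.3 -1.5] T [-0.01  0.01  0.01] op 0.604
```

View pics/scene13.png

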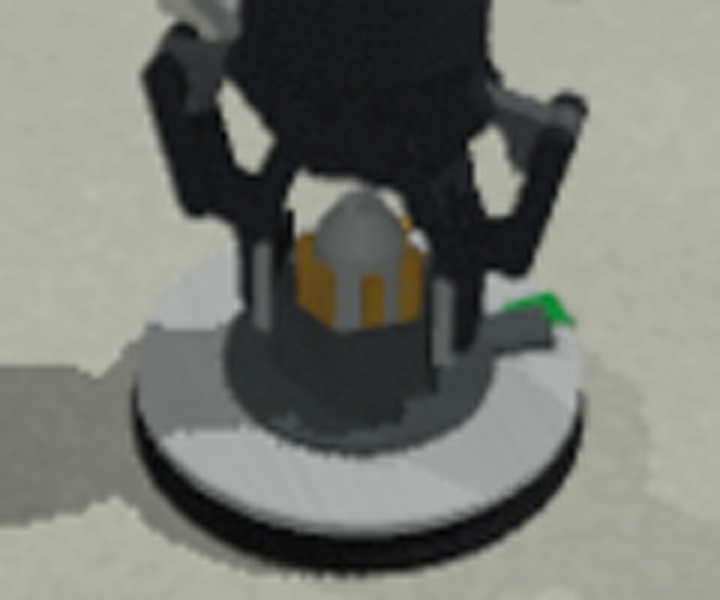

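View pics/side13.png

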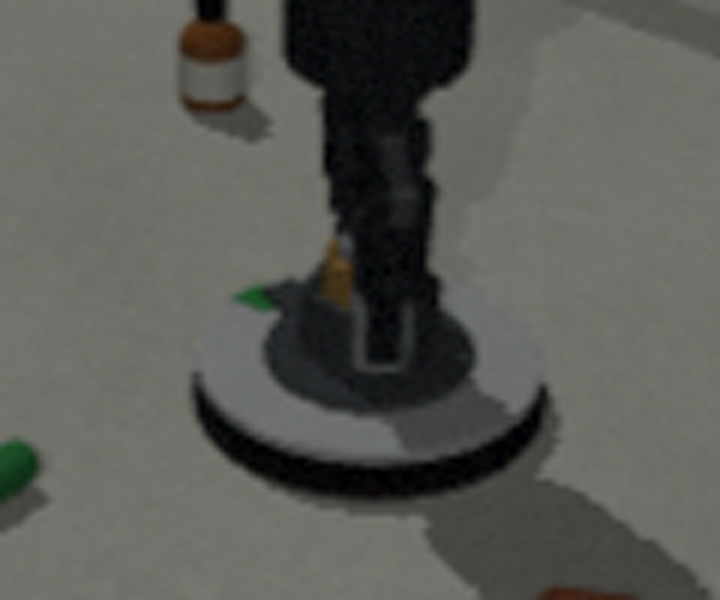

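arm_command:
  targets:
    - [0, 0, 0.0007, 0, 0, 0]
    - [0, 0, 0, 0, 0, 0]
    - [0, 0, 0, 0, 0, 0]

```text
clock: 17.42
eef_pos: [603.1, -30.4, 3.5]
tcp_rot: [-3.142, 0.0, 0.891]
contact_force: [-1.9, -0.2, 5.5]
opening: 0.601
```

arm_command:
  targets:
    - [0, 0, 0.0007, 0, 0, 0]
    - [0, 0, 0, 0, 0, 0]
    - [0, 0, 0, 0, 0, 0]

```text
clock: 17.67
eef_pos: [603.1, -30.4, 3.0]
tcp_rot: [3.142, -0.0, 0.891]
contact_force: [-3.4, -0.1, 6.4]
opening: 0.601
```

arm_command:
  targets:
    - [0, 0, 0.0007, 0, 0, 0]
    - [0, 0, 0, 0, 0, 0]
    - [0, 0, 0, 0, 0, 0]

```text
clock: 17.92
eef_pos: [603.1, -30.4, 2.4]
tcp_rot: [3.142, 0.0, 0.891]
contact_force: [-4.1, 0.0, 8.1]
opening: 0.603
```

Run:
```python
from h import *
s=st()
f=r.grab_frame("scene")
for z0 in (20,24,28): overlay(f,603.3,-30.7,81.2,z0,260,170,110,90,6,f"sc14_{z0}")
```

```text
t 17.92 pos [603.1 -30.4   2.4] rot [3.142 0.    0.891] F [-4.1  0.   8.1] T [ 0.01  0.57 -0.01] op 0.603
```

View pics/sc14_24.png

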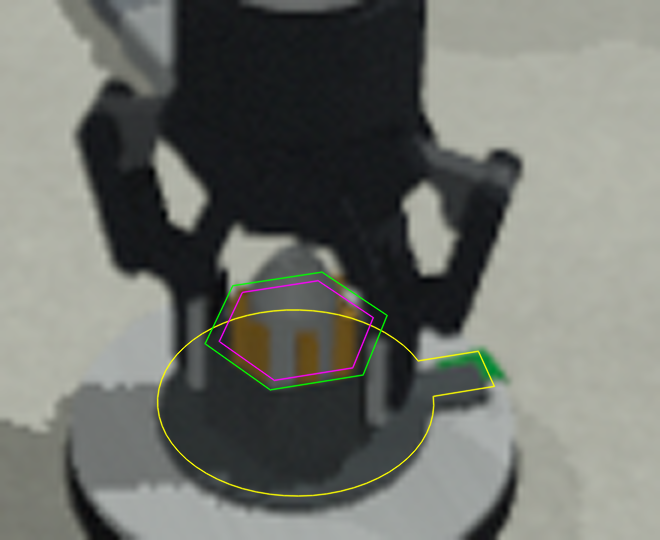

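arm_command:
  targets:
    - [0, 0, -0.0015, 0, 0, 0]
    - [0, 0, 0, 0, 0, 0]

```text
clock: 18.13
eef_pos: [603.4, -30.4, 3.7]
tcp_rot: [3.141, -0.0, 0.891]
contact_force: [-1.4, -0.5, 5.4]
opening: 0.605
```

arm_command:
  targets:
    - [0, 0, 0, 0, 0, 0]
    - [0, 0, 0, 0, 0, 0]
    - [0, 0, 0, 0, 0, 0]
    - [0, 0, 0, 0, 0, 0]
    - [0, 0, 0, 0, 0, 0]
  fingers: 0.085

```text
clock: 18.55
eef_pos: [603.0, -30.4, 3.0]
tcp_rot: [-3.141, 0.0, 0.891]
contact_force: [-0.1, 0.6, 0.7]
opening: 0.996
```

arm_command:
  targets:
    - [0, 0, -0.01, 0, 0, 0]
    - [0, 0, -0.03, 0, 0, 0]
    - [0, 0, -0.04, 0, 0, 0]
    - [0, 0, -0.04, 0, 0, 0]
    - [0, 0, -0.04, 0, 0, 0]
    - [0, 0, 0, 0, 0, 0]
    - [0, 0, 0, 0, 0, 0]

```text
clock: 19.13
eef_pos: [605.0, -30.5, 166.8]
tcp_rot: [3.137, -0.004, 0.891]
contact_force: [-0.1, 0.2, -0.5]
opening: 0.992
```

Run:
```python
from h import *
s=st()
f=r.grab_frame("wrist"); cv2.imwrite("pics/w15.png",f["image"]); overlay(f,603.3,-30.7,81.2,22,210,120,220,160,3.5,"w15o")
f=r.grab_frame("scene"); crop(f["image"],255,170,120,100,6,"sc15")
```

```text
t 19.13 pos [605.  -30.5 166.8] rot [ 3.137 -0.004  0.891] F [-0.1  0.2 -0.5] T [ 0.04  0.   -0.04] op 0.992
```

View pics/w15o.png

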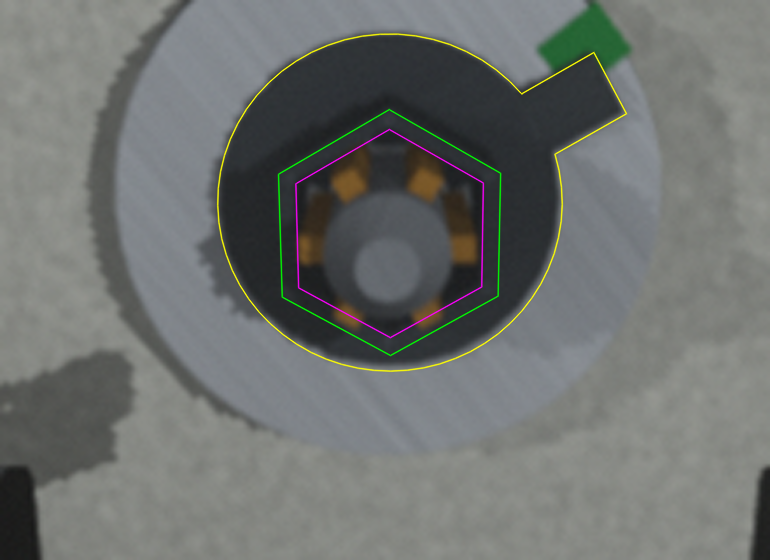

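View pics/sc15.png

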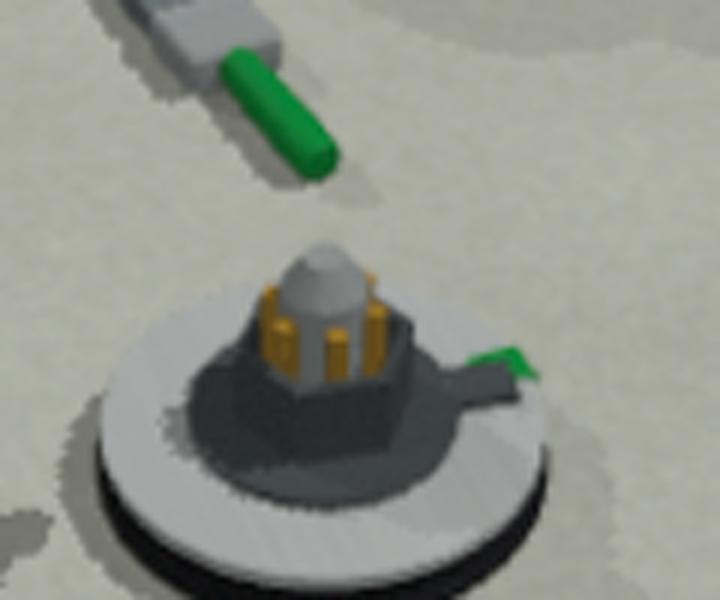

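arm_command:
  targets:
    - [-0.02, 0.0016, -0.01, 0, 0, 0]
    - [-0.036, 0.003, -0.01, 0, 0, 0]
    - [-0.036, 0.003, -0.01, 0, 0, 0]
    - [-0.036, 0.003, -0.007, 0, 0, 0]
    - [-0.036, 0.003, 0, 0, 0, 0]
    - [-0.036, 0.003, 0, 0, 0, 0]
    - [0, 0, 0, 0, 0, 0.122]
    - [0, 0, 0, 0, 0, 0.122]
    - [0, 0, 0, 0, 0, 0.122]
    - [0, 0, 0, 0, 0, 0]
    - [0, 0, 0, 0, 0, 0]

```text
clock: 20.15
eef_pos: [489.4, -196.0, 198.9]
tcp_rot: [-3.14, 0.002, 0.528]
contact_force: [-0.2, 1.0, -0.5]
opening: 0.993
```

Run:
```python
from h import *
import pickle
s=st(); f=r.grab_frame("wrist"); pickle.dump(f,open("f16.pkl","wb")); cv2.imwrite("pics/w16.png",f["image"])
u=w2p(f,[[507,-222,20]])[0]; print(u); u=u.astype(int)-[80,75]; print(u); crop(f["image"],*u,160,140,4.5,"w16c")
```

```text
t 20.15 pos [ 489.4 -196.   198.9] rot [-3.14e+00  2.00e-03  5.28e-01] F [-0.2  1.  -0.5] T [-0.01 -0.   -0.03] op 0.993
[325.24383777 202.6684675 ]
[245 127]
```

View pics/w16c.png

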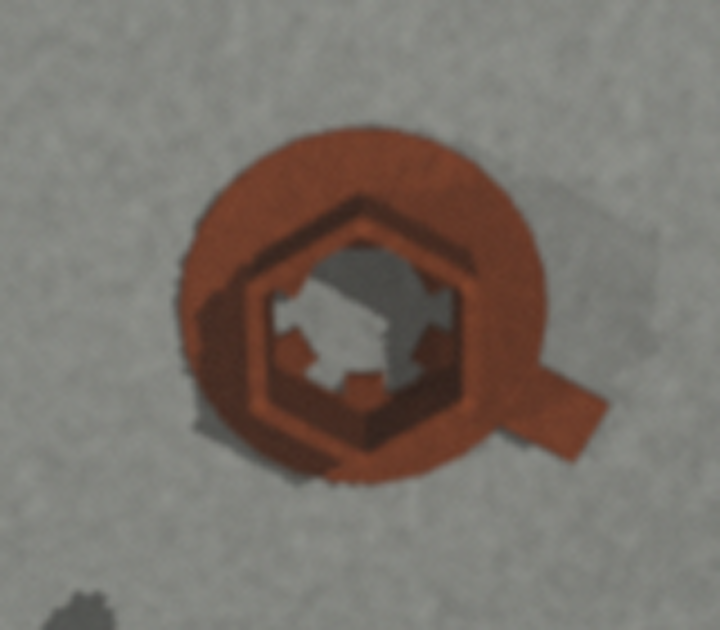

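Run:
```python
from h import *
import pickle
f=pickle.load(open("f16.pkl","rb"))
c=lambda p:(np.array(p,float)+.5)/4.5-.5+[245,127]
D=p2w(f,c([(180,305),(547,295),(365,126),(365,486),(215,205),(500,190)]),5)
s=least_squares(lambda x:np.hypot(D[:,0]-x[0],D[:,1]-x[1])-45,[507,-222]);print(s.x,s.fun.round(1))
T=p2w(f,c([(592,433)]),5)[0,:2]; a=np.rad2deg(np.arctan2(*(T-s.x)[::-1])); print(T,np.linalg.norm(T-s.x),a)
overlay(f,*s.x,a,0,245,127,160,140,4.5,"w16o")
```

```text
[ 505.80150782 -219.34567113] [-0.6 -0.6  0.5 -0.6 -0.7 -0.8]
[ 570.00439646 -217.21972378] 64.2380771965237 1.8965395906948785
```

View pics/w16o.png

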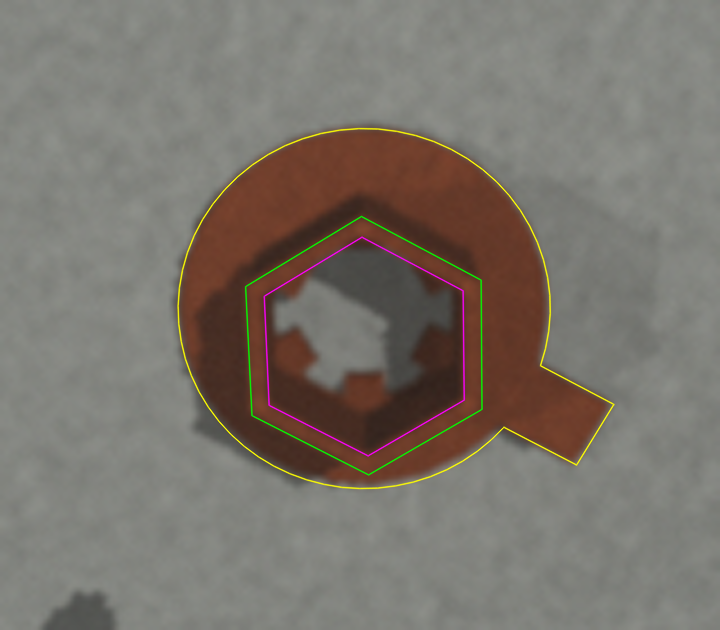

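arm_command:
  targets:
    - [0.0021, 0.0284, 0, 0, 0, -0.024]
    - [0, 0, 0.04, 0, 0, 0]
    - [0, 0, 0.04, 0, 0, 0]
    - [0, 0, 0.04, 0, 0, 0]
    - [0, 0, 0.03, 0, 0, 0]
    - [0, 0, 0.02, 0, 0, 0]
    - [0, 0, 0.01, 0, 0, 0]
    - [0, 0, 0, 0, 0, 0]
    - [0, 0, 0, 0, 0, 0]

```text
clock: 20.95
eef_pos: [506.4, -219.8, 20.3]
tcp_rot: [-3.141, 0.0, 0.55]
contact_force: [-0.4, 0.0, 0.8]
opening: 0.996
```

Run:
```python
from h import *
s=st(); f=r.grab_frame("wrist"); overlay(f,505.5,-219.5,1.7,0,220,130,200,200,3,"w17o")
c=R.from_euler("xyz",s["tcp_rot"]).as_matrix(); print((c.T@([505.5,-219.5,0]-s["eef_pos"]*[1,1,0])).round(1), np.rad2deg(s["tcp_rot"][2]))
```

```text
t 20.95 pos [ 506.4 -219.8   20.3] rot [-3.141  0.     0.55 ] F [-0.4  0.   0.8] T [-0.05  0.01 -0.01] op 0.996
[-0.6 -0.7  0. ] 31.54122102147924
```

View pics/w17o.png

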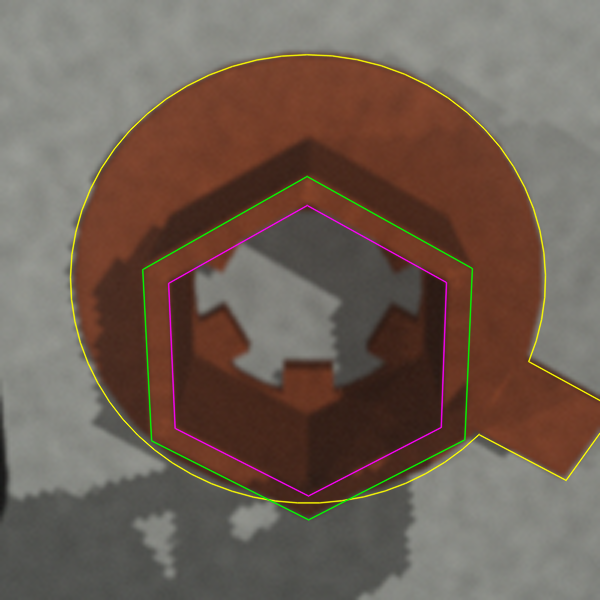

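arm_command:
  targets:
    - [-0.0005, -0.0007, 0.015, 0, 0, 0]
    - [0, 0, 0.01, 0, 0, 0]
    - [0, 0, 0.007, 0, 0, 0]
    - [0, 0, 0.0065, 0, 0, 0]
    - [0, 0, 0, 0, 0, 0]
    - [0, 0, 0, 0, 0, 0]

```text
clock: 21.5
eef_pos: [505.4, -219.5, -18.3]
tcp_rot: [-3.141, 0.0, 0.549]
contact_force: [0.9, -0.3, -0.3]
opening: 0.995
```

arm_command:
  targets:
    - [0, 0, 0, 0, 0, 0]
    - [0, 0, 0, 0, 0, 0]
    - [0, 0, 0, 0, 0, 0]
    - [0, 0, 0, 0, 0, 0]
    - [0, 0, 0, 0, 0, 0]
    - [0, 0, 0, 0, 0, 0]
    - [0, 0, 0, 0, 0, 0]
    - [0, 0, 0, 0, 0, 0]
  fingers: 0.04
  squeeze: 40

```text
clock: 22.17
eef_pos: [505.9, -219.7, -17.8]
tcp_rot: [3.141, -0.0, 0.549]
contact_force: [-0.2, 0.3, 6.3]
opening: 0.599
```

Run:
```python
from h import *
s=st(); f=r.grab_frame("wrist"); overlay(f,505.5,-219.5,1.6,0,200,120,240,200,3,"w18o")
```

```text
t 22.17 pos [ 505.9 -219.7  -17.8] rot [ 3.141 -0.     0.549] F [-0.2  0.3  6.3] T [ 0.04  0.15 -0.01] op 0.599
```

View pics/w18o.png

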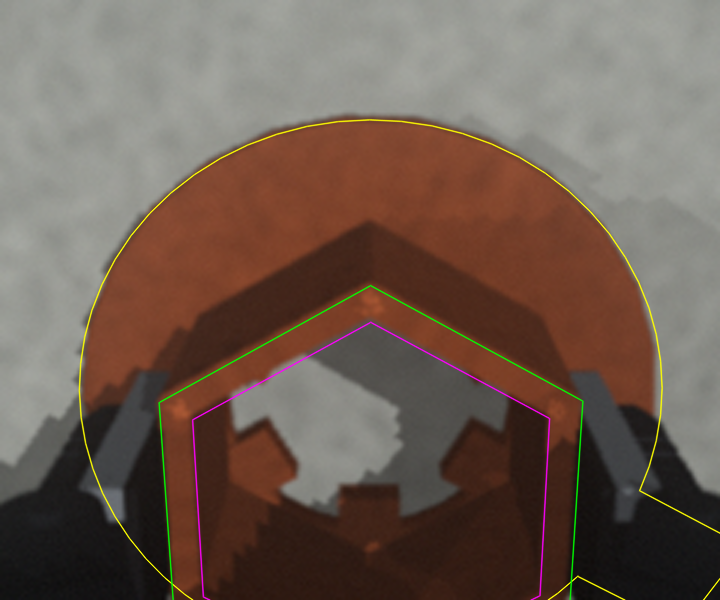

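arm_command:
  targets:
    - [0, 0, -0.01, 0, 0, 0]
    - [0, 0, -0.03, 0, 0, 0]
    - [0, 0, -0.035, 0, 0, 0]
    - [0, 0, -0.03, 0, 0, 0]
    - [0, 0, -0.02, 0, 0, 0]
    - [0.0181, -0.011, 0, 0, 0, 0]
    - [0.0272, -0.0165, 0, 0, 0, 0]
    - [0.0272, -0.0165, 0, 0, 0, 0]
    - [0.0272, -0.0165, 0, 0, 0, 0]
    - [0.0272, -0.0165, 0, 0, 0, 0]
    - [0.0272, -0.0165, 0, 0, 0, 0]
    - [0.0272, -0.0166, 0, 0, 0, 0]
    - [0, 0, 0, 0, 0, 0]
    - [0, 0, 0, 0, 0, 0]

```text
clock: 23.38
eef_pos: [602.9, -29.6, 106.9]
tcp_rot: [-3.141, 0.0, 0.551]
contact_force: [-0.9, -1.4, -2.2]
opening: 0.599
```

arm_command:
  targets:
    - [0, 0, 0, 0, 0, 0.1167]
    - [0, 0, 0, 0, 0, 0.1167]
    - [0, 0, 0, 0, 0, 0.1167]
    - [0, 0, 0, 0, 0, 0.1167]
    - [0, 0, 0, 0, 0, 0.1167]
    - [0, 0, 0, 0, 0, 0.1167]
    - [0, 0, 0, 0, 0, 0.1167]
    - [0, 0, 0, 0, 0, 0.1167]
    - [0, 0, 0, 0, 0, 0.1167]
    - [0, 0, 0, 0, 0, 0.1167]
    - [0, 0, 0, 0, 0, 0.1167]
    - [0, 0, 0, 0, 0, 0.1167]
    - [0, 0, 0, 0, 0, 0.1167]
    - [0, 0, 0, 0, 0, 0.1167]
    - [0, 0, 0, 0, 0, 0.1167]
    - [0, 0, 0, 0, 0, 0]
    - [0, 0, 0, 0, 0, 0]

```text
clock: 24.8
eef_pos: [602.1, -32.0, 106.8]
tcp_rot: [3.141, 0.0, -1.199]
contact_force: [0.8, -0.3, -2.2]
opening: 0.602
```

Run:
```python
from h import *
s=st()
c=R.from_euler("xyz",s["tcp_rot"]).as_matrix(); print((c.T@([603.3,-30.7,0]-s["eef_pos"]*[1,1,0])).round(1), np.rad2deg(s["tcp_rot"][2]))
f=r.grab_frame("wrist"); 
C=s["eef_pos"]+c@[-.2,-.4,0]
overlay(f,C[0],C[1],np.rad2deg(s["tcp_rot"][2])-30,s["eef_pos"][2]+15,210,140,260,200,3,"w19")
f=r.grab_frame("scene"); u=w2p(f,[[603,-30,100]])[0].astype(int)-[60,60]; crop(f["image"],*u,120,120,5,"scene19")
```

```text
t 24.8 pos [602.1 -32.  106.8] rot [ 3.141  0.    -1.199] F [ 0.8 -0.3 -2.2] T [-0.   -0.01  0.01] op 0.602
[-0.8 -1.6 -0. ] -68.70430155281478
```

View pics/w19.png

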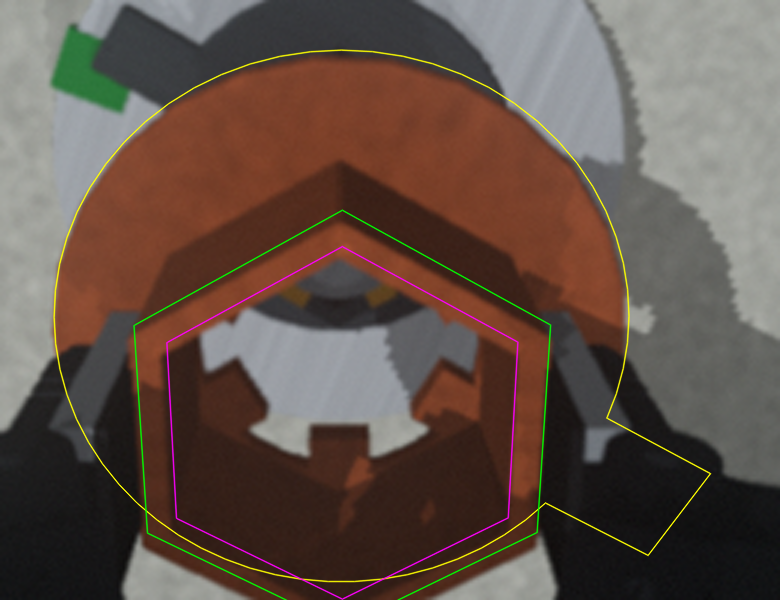

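View pics/scene19.png

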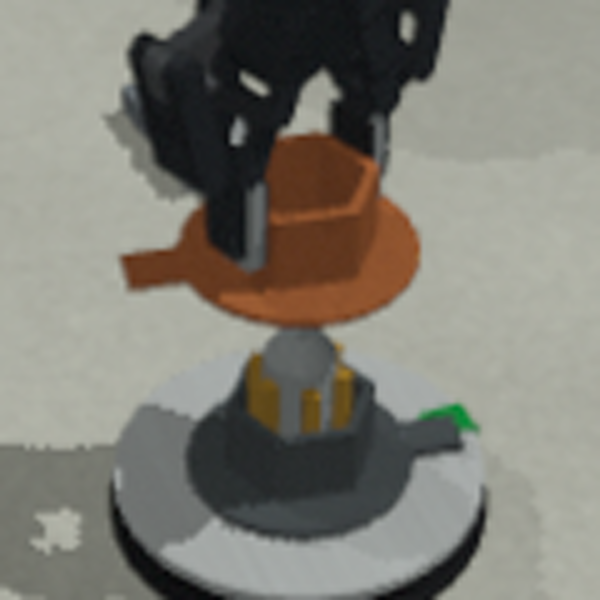

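Run:
```python
from h import *
s=st()
c=R.from_euler("xyz",s["tcp_rot"]).as_matrix()
f=r.grab_frame("wrist")
hsv=cv2.cvtColor(f["image"],cv2.COLOR_BGR2HSV); m=((hsv[...,0]<18)&(hsv[...,1]>110)).astype(np.uint8)
# disc upper-arc edge points: topmost orange pixel per column, cols 235..405
pts=[]
for u in range(236,412,4):
    col=np.where(m[140:,u])[0]
    if len(col): pts.append((u,140+col[0]-.5))
pts=np.array(pts)
def res(x):
    C=s["eef_pos"]+c@[x[0],x[1],0]; P=p2w(f,pts,s["eef_pos"][2]+x[2]+5)[:,:2]
    return np.hypot(*(P-C[:2]).T)-45
sol=least_squares(res,[0,0,15],loss="soft_l1"); print(sol.x, np.abs(sol.fun).max(), np.sqrt((sol.fun**2).mean()))
for z in(15,18.3):
  so=least_squares(lambda x:res([x[0],x[1],z]),[0,0],loss="soft_l1"); print(z,so.x,np.sqrt((so.fun**2).mean()))
C=s["eef_pos"]+c@[sol.x[0],sol.x[1],0]
overlay(f,C[0],C[1],np.rad2deg(s["tcp_rot"][2])-30,s["eef_pos"][2]+sol.x[2],210,140,260,200,3,"w20")
```

```text
t 24.9 pos [602.4 -31.6 106.8] rot [ 3.141  0.    -1.199] F [-0.7 -0.4 -2.1] T [ 0.01 -0.02  0.04] op 0.602
[-0.47984145  1.03471418 11.63638416] 0.4213005603687421 0.18883104975930798
15 [-0.46983388  0.66881253] 0.2580645740147207
18.3 [-0.4717484   0.29619007] 0.3902392691477651
```

View pics/w20.png

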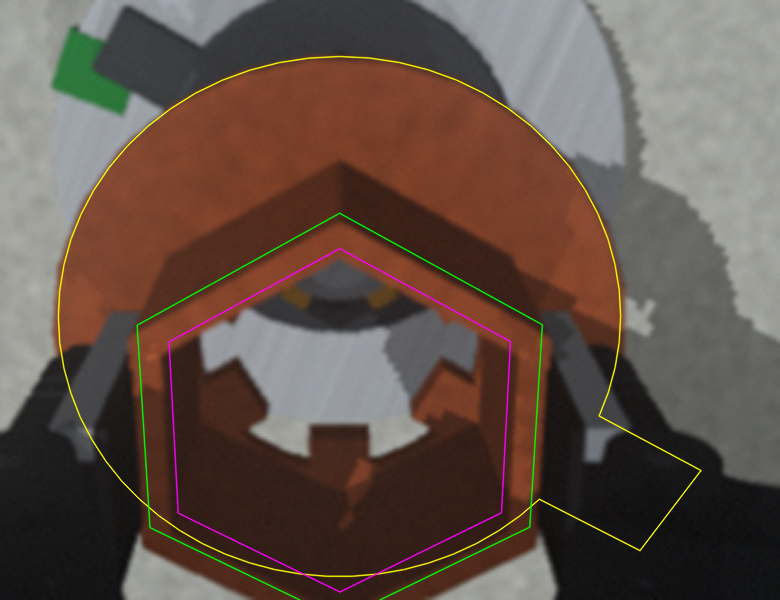

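Run:
```python
from h import *
s=st()
c=R.from_euler("xyz",s["tcp_rot"]).as_matrix()
f=r.grab_frame("wrist")
C=s["eef_pos"]+c@[-.2,1.2,0]
overlay(f,C[0],C[1],np.rad2deg(s["tcp_rot"][2])-30,s["eef_pos"][2]+16.5,210,140,260,200,3,"w21")
```

```text
t 24.95 pos [602.5 -31.4 106.8] rot [ 3.141  0.    -1.199] F [-0.4  0.2 -1.7] T [ 0.02 -0.04 -0.03] op 0.599
```

View pics/w21.png

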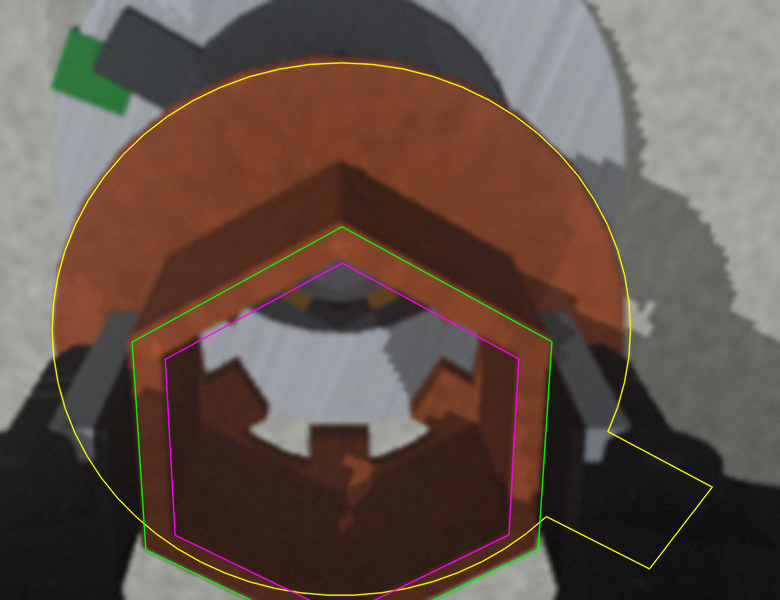

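arm_command:
  targets:
    - [0, -0.0016, 0.01, 0, 0, 0]
    - [0, 0, 0.01, 0, 0, 0]
    - [0, 0, 0.01, 0, 0, 0]
    - [0, 0, 0, 0, 0, 0]
    - [0, 0, 0, 0, 0, 0]
    - [0, 0, 0, 0, 0, 0]

```text
clock: 25.5
eef_pos: [604.1, -30.4, 76.4]
tcp_rot: [3.141, 0.0, -1.202]
contact_force: [0.0, 0.2, -1.8]
opening: 0.601
```

Run:
```python
from h import *
s=st()
c=R.from_euler("xyz",s["tcp_rot"]).as_matrix(); print((c.T@([603.3,-30.7,0]-s["eef_pos"]*[1,1,0])).round(1), np.rad2deg(s["tcp_rot"][2]))
f=r.grab_frame("wrist"); crop(f["image"],210,140,260,200,3,"w22")
f=r.grab_frame("scene"); u=w2p(f,[[603,-30,100]])[0].astype(int)-[60,60]; crop(f["image"],*u,120,120,5,"scene22")
f=r.grab_frame("side"); u=w2p(f,[[603,-30,100]])[0].astype(int)-[60,60]; crop(f["image"],*u,120,120,5,"side22")
```

```text
t 25.5 pos [604.1 -30.4  76.4] rot [ 3.141  0.    -1.202] F [ 0.   0.2 -1.8] T [-0.01 -0.    0.01] op 0.601
[-0.   0.9  0. ] -68.84569545050009
```

View pics/w22.png

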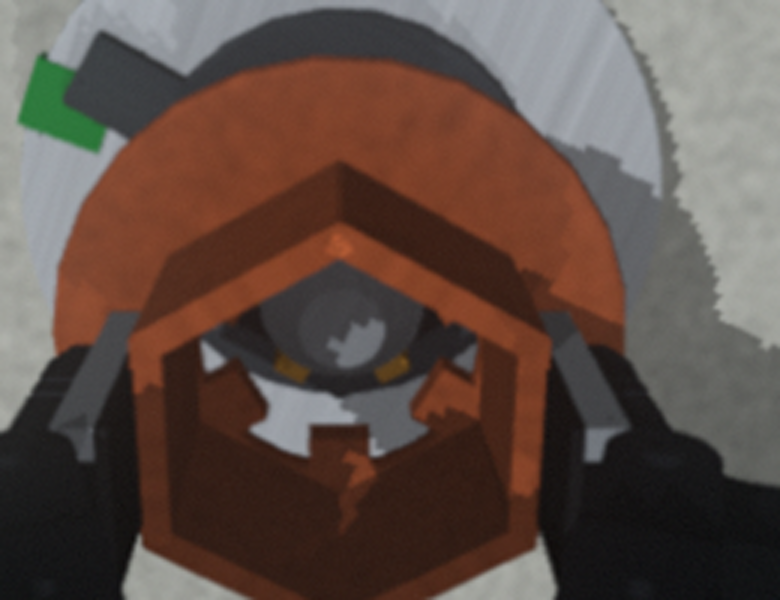

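View pics/scene22.png

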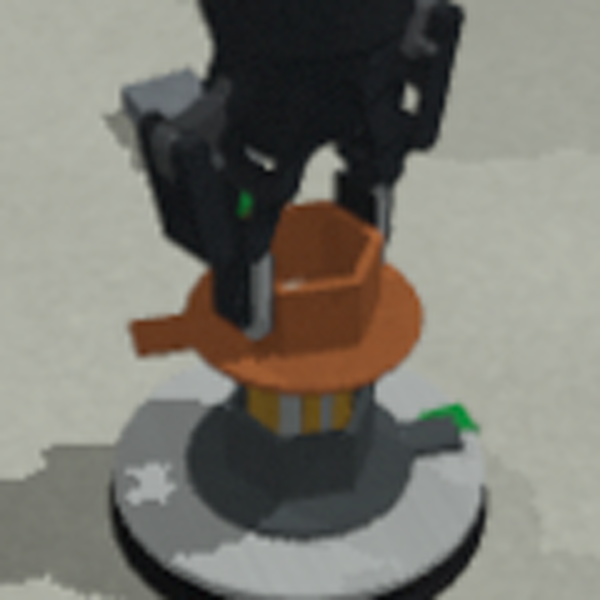

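View pics/side22.png

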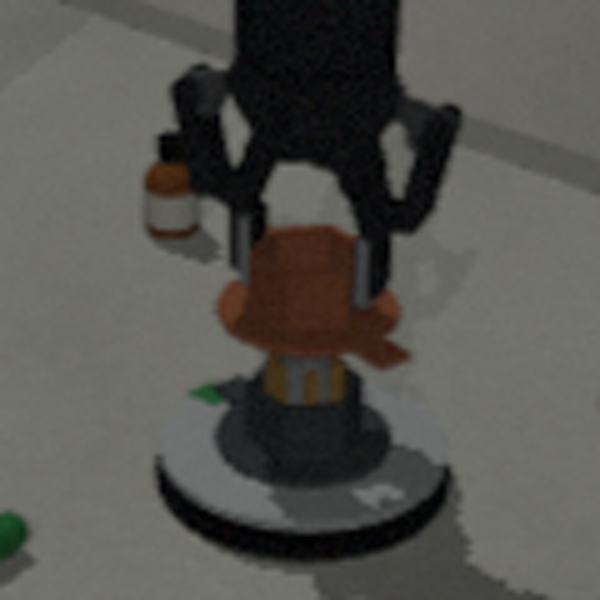

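arm_command:
  targets:
    - [0, 0.0002, 0.004, 0, 0, 0]
    - [0, 0, 0.004, 0, 0, 0]
    - [0, 0, 0.004, 0, 0, 0]
    - [0, 0, 0.002, 0, 0, 0]
    - [0, 0, 0, 0, 0, 0]
    - [0, 0, 0, 0, 0, 0]

```text
clock: 26.15
eef_pos: [603.8, -30.5, 62.4]
tcp_rot: [3.141, 0.0, -1.202]
contact_force: [-0.1, 0.2, -2.5]
opening: 0.6
```

arm_command:
  targets:
    - [0, 0, 0.002, 0, 0, 0]
    - [0, 0, 0.002, 0, 0, 0]
    - [0, 0, 0.001, 0, 0, 0]
    - [0, 0, 0, 0, 0, 0]
    - [0, 0, 0, 0, 0, 0]

```text
clock: 26.57
eef_pos: [604.0, -30.5, 57.6]
tcp_rot: [3.141, 0.0, -1.202]
contact_force: [0.5, -0.2, -2.3]
opening: 0.601
```

arm_command:
  targets:
    - [0, 0, 0.001, 0, 0, 0]
    - [0, 0, 0.001, 0, 0, 0]
    - [0, 0, 0, 0, 0, 0]
    - [0, 0, 0, 0, 0, 0]

```text
clock: 26.9
eef_pos: [604.0, -30.5, 55.6]
tcp_rot: [3.141, 0.0, -1.202]
contact_force: [-0.3, 0.3, -0.9]
opening: 0.603
```

arm_command:
  targets:
    - [0, 0, 0.001, 0, 0, 0]
    - [0, 0, 0.001, 0, 0, 0]
    - [0, 0, 0, 0, 0, 0]
    - [0, 0, 0, 0, 0, 0]

```text
clock: 27.23
eef_pos: [604.0, -30.5, 53.6]
tcp_rot: [3.141, 0.0, -1.202]
contact_force: [0.1, 0.3, -1.9]
opening: 0.598
```

arm_command:
  targets:
    - [0, 0, 0.001, 0, 0, 0]
    - [0, 0, 0.001, 0, 0, 0]
    - [0, 0, 0, 0, 0, 0]
    - [0, 0, 0, 0, 0, 0]

```text
clock: 27.57
eef_pos: [603.9, -30.5, 51.6]
tcp_rot: [3.141, 0.0, -1.202]
contact_force: [-0.6, 0.3, -2.6]
opening: 0.606
```

arm_command:
  targets:
    - [0, 0, 0.001, 0, 0, 0]
    - [0, 0, 0.001, 0, 0, 0]
    - [0, 0, 0, 0, 0, 0]
    - [0, 0, 0, 0, 0, 0]

```text
clock: 27.9
eef_pos: [604.0, -30.5, 49.6]
tcp_rot: [3.141, 0.0, -1.202]
contact_force: [-0.2, 0.3, -1.0]
opening: 0.599
```

arm_command:
  targets:
    - [0, 0, 0.001, 0, 0, 0]
    - [0, 0, 0.001, 0, 0, 0]
    - [0, 0, 0, 0, 0, 0]
    - [0, 0, 0, 0, 0, 0]

```text
clock: 28.23
eef_pos: [604.0, -30.5, 47.6]
tcp_rot: [3.141, 0.0, -1.202]
contact_force: [0.7, -0.7, -1.9]
opening: 0.597
```

Underside ≈66 mm with no contact: it is in the splines. Down to just above the collar (TCP ≈ 39–40).

arm_command:
  targets:
    - [0, 0, 0.002, 0, 0, 0]
    - [0, 0, 0.002, 0, 0, 0]
    - [0, 0, 0.001, 0, 0, 0]
    - [0, 0, 0, 0, 0, 0]
    - [0, 0, 0, 0, 0, 0]

```text
clock: 28.65
eef_pos: [604.0, -30.5, 42.5]
tcp_rot: [3.141, 0.0, -1.202]
contact_force: [0.1, -0.1, -2.1]
opening: 0.6
```

arm_command:
  targets:
    - [0, 0, 0.001, 0, 0, 0]
    - [0, 0, 0.001, 0, 0, 0]
    - [0, 0, 0, 0, 0, 0]
    - [0, 0, 0, 0, 0, 0]

```text
clock: 28.98
eef_pos: [604.0, -30.5, 40.6]
tcp_rot: [3.142, 0.0, -1.202]
contact_force: [1.1, -0.7, -2.4]
opening: 0.603
```

arm_command:
  targets:
    - [0, 0, 0.0007, 0, 0, 0]
    - [0, 0, 0, 0, 0, 0]
    - [0, 0, 0, 0, 0, 0]

```text
clock: 29.23
eef_pos: [604.0, -30.5, 39.9]
tcp_rot: [3.142, 0.0, -1.202]
contact_force: [-0.5, 0.9, -1.5]
opening: 0.602
```

Run:
```python
from h import *
s=st()
for n in("scene","side"):
  f=r.grab_frame(n); u=w2p(f,[[603,-30,60]])[0].astype(int)-[60,50]; crop(f["image"],*u,120,100,5,n+"23")
```

```text
t 29.23 pos [604.  -30.5  39.9] rot [ 3.142  0.    -1.202] F [-0.5  0.9 -1.5] T [-0.06 -0.   -0.04] op 0.602
```

View pics/scene23.png

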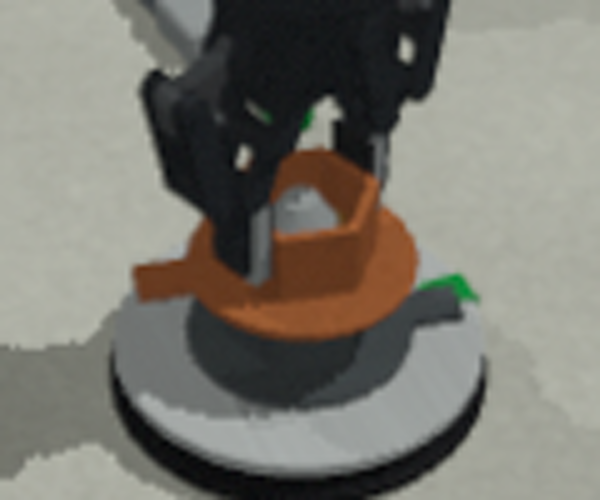

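View pics/side23.png

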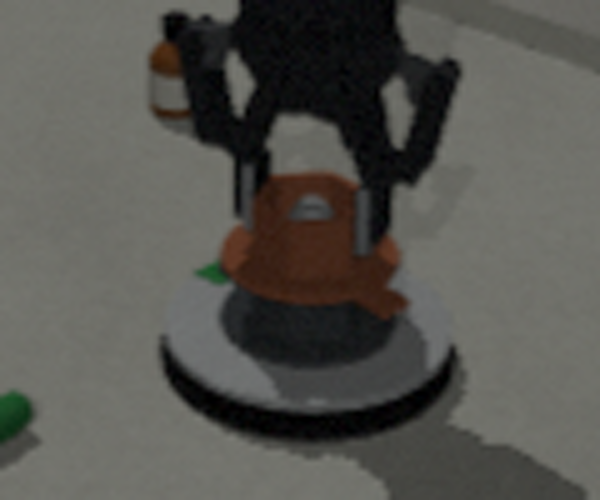

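arm_command:
  targets:
    - [0, 0, 0.0007, 0, 0, 0]
    - [0, 0, 0, 0, 0, 0]
    - [0, 0, 0, 0, 0, 0]

```text
clock: 29.58
eef_pos: [604.1, -30.5, 39.3]
tcp_rot: [-3.142, -0.0, -1.202]
contact_force: [0.0, -0.3, -0.8]
opening: 0.602
```

arm_command:
  targets:
    - [0, 0, 0.0007, 0, 0, 0]
    - [0, 0, 0, 0, 0, 0]
    - [0, 0, 0, 0, 0, 0]

```text
clock: 29.83
eef_pos: [604.1, -30.5, 39.0]
tcp_rot: [-3.141, -0.0, -1.202]
contact_force: [-1.4, -0.6, 4.5]
opening: 0.6
```

arm_command:
  targets:
    - [0, 0, 0.0007, 0, 0, 0]
    - [0, 0, 0, 0, 0, 0]
    - [0, 0, 0, 0, 0, 0]

```text
clock: 30.08
eef_pos: [604.1, -30.5, 38.2]
tcp_rot: [-3.141, -0.0, -1.202]
contact_force: [-2.6, 0.2, 6.2]
opening: 0.6
```

arm_command:
  targets:
    - [0, 0, -0.0008, 0, 0, 0]
    - [0, 0, 0, 0, 0, 0]

```text
clock: 30.25
eef_pos: [604.1, -30.5, 39.0]
tcp_rot: [-3.141, -0.0, -1.202]
contact_force: [-2.1, -0.1, 4.2]
opening: 0.602
```

arm_command:
  targets:
    - [0, 0, 0, 0, 0, 0]
    - [0, 0, 0, 0, 0, 0]
    - [0, 0, 0, 0, 0, 0]
    - [0, 0, 0, 0, 0, 0]
    - [0, 0, 0, 0, 0, 0]
  fingers: 0.085

```text
clock: 30.67
eef_pos: [604.0, -30.5, 38.5]
tcp_rot: [3.142, 0.0, -1.202]
contact_force: [0.7, 0.2, -0.2]
opening: 0.996
```

arm_command:
  targets:
    - [0, 0, -0.01, 0, 0, 0]
    - [0, 0, -0.03, 0, 0, 0]
    - [0, 0, -0.04, 0, 0, 0]
    - [0, 0, -0.04, 0, 0, 0]
    - [0, 0, -0.03, 0, 0, 0]
    - [0, 0, 0, 0, 0, 0]
    - [0, 0, 0, 0, 0, 0]
    - [0, 0, 0, 0, 0, 0]

```text
clock: 31.33
eef_pos: [603.6, -30.5, 188.6]
tcp_rot: [3.141, 0.0, -1.202]
contact_force: [-1.3, -0.4, -0.3]
opening: 0.996
```

Run:
```python
from h import *
s=st()
f=r.grab_frame("wrist"); overlay(f,603.3,-30.7,261.2,57,200,110,240,170,3.3,"w24")
f=r.grab_frame("scene"); cv2.imwrite("pics/sc24f.png",f["image"]); crop(f["image"],255,160,120,110,5,"sc24")
f=r.grab_frame("side"); u=w2p(f,[[603,-30,60]])[0].astype(int)-[60,50]; crop(f["image"],*u,120,100,5,"side24")
```

```text
t 31.33 pos [603.6 -30.5 188.6] rot [ 3.141  0.    -1.202] F [-1.3 -0.4 -0.3] T [-0.04 -0.02  0.01] op 0.996
```

View pics/w24.png

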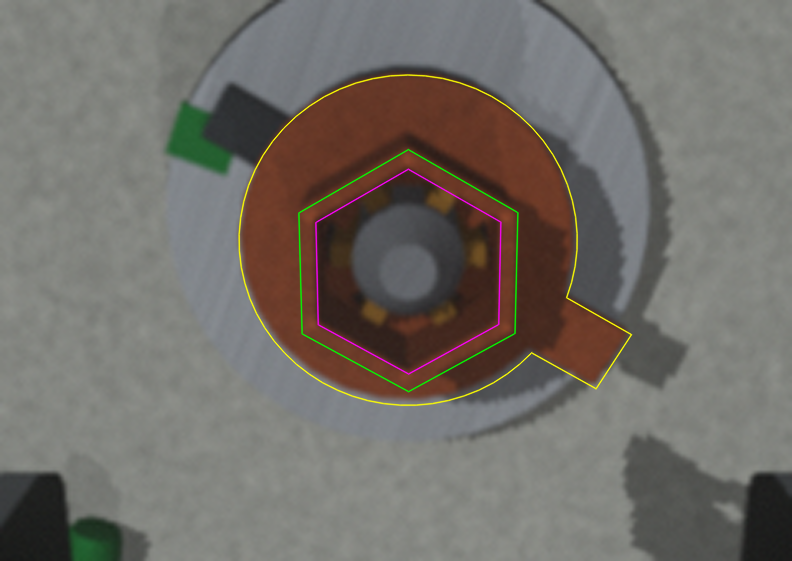

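View pics/sc24.png

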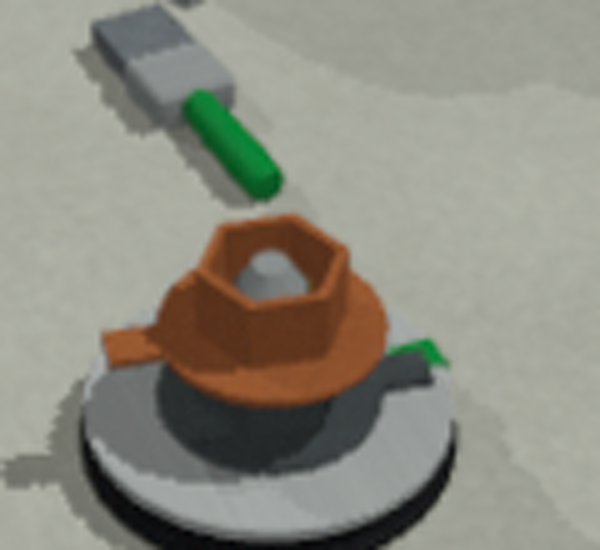

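View pics/side24.png

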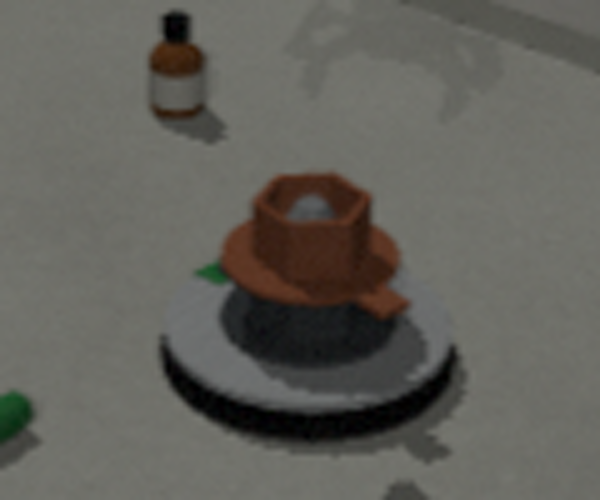

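```bash
python3 -c "
from rig import r
print(r.sign_off())"
```

```text
the job is handed in; nothing more can be done
None
```

Both plates are on the post and released. I handed the job in at about 31 s of the 72 s; the hand-in gave no verdict.

- **Tray:** The wrist camera put the keys at 51° and 111° in world angle, so the free spline position nearest the green mark was 81°, about 9° off it. With the tray turned there, it slid down without catching, so I did not have to rest it on the splines and turn it. I released it once it met the disc, with at most about 8 N of pressing. The wrist view afterwards matched the expected outline at 22 mm, with the tab beside the green mark.
- **Cover:** I lowered it with its tab at 261°, exactly opposite the tray's. It also went straight in, and it met the tray's collar at the expected height, with about 6 N of pressing. The last views show it flat, with its tab opposite the tray's. Its outline is within about 1 mm of the model.
- **Last checks:** The gripper is open, about 150 mm higher than where it let go, and touching nothing. The bottle and brush looked undisturbed in the last views. I did not look closely at the jar at the end, but the arm never went down near it.

**Disagreements:**
- The fingertips sit about 27 mm short of the reported TCP, so my first grasp closed above the tray's collar without touching it. I mended this by going lower.
- My estimates of the height of the held plates from the wrist pictures ran about 2–3 mm low. The bench and seating contacts agreed with each other, so I went by those.
- The scene camera's outline check of the seated tray was about 2 mm off, which is within its calibration.

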